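Close up the paint wells

TASK

Close up the paint wells for the night: put the white tray of light blues and greens on the grey base tray of dark blues and greens and the white tray of yellows and oranges on the base tray of dark reds and browns, clipped corners over clipped corners so that each skirt drops fully over the rim below, then the blue lid on the blue-green stack and the orange lid on the red-yellow one. Stand the small black jar of retarder upright on the desk midway between the two stacks, in line with them, where it serves both in the morning. Carry the trays level, for their paint is still soft, and leave the orange paint tube and the eraser where they lie.

Things in the scene. Friction and masses are not known exactly. Their poses are not given: they have to be found in the camera images.
- cool_base: Fixed dark grey tray on a black foot (98x66x4 mm), six wells of dark blue, green, violet. Tray outline 88 (x) by 56 mm (y), both +x corners clipped 14 mm at 45 degrees, -x corners square. Origin: centre of underside on the desk; x to the clipped end (away from the robot), z up. Sides to z 22 mm, rim to 30 mm, set in 5 mm, leaning in to 7 at its top. The other base stands about 190 mm off, along y.
- warm_base: Fixed dark grey tray with six wells of dark red and brown; shape, size, origin and axes as cool_base, and about parallel to it, to its left or right. Which base is left varies. A tray fully seated on a base has its origin 24 mm above the base's, a lid on top of that 44 mm, on the same axis and heading.
- cool_tray: Loose white tray, 90 g, six wells of light blue, green, lilac. Outline and axes as cool_base (88x56 mm, +x corners clipped); origin: centre of underside. 26 mm high: flat sides to z 18 mm, then the rim. Hollow below: skirt 2.5 mm thick, 6 mm deep, drops over the rim below with 2 mm play a side (4 mm at its top), only clipped over clipped corners. Grasp across the 56 mm.
- warm_tray: Loose white tray, 90 g, six wells of yellow, orange, pink; shape, size, origin, axes and fit as cool_tray. Grasp across the 56 mm width.
- blue_lid: Loose slate-blue lid, 45 g, outline and axes as the trays; origin: centre of underside. Plate top at z 10 mm; on it a grip bar, 48 mm along x (middle 4 mm to -x of the origin), 11 mm wide, its top at z 26 mm. Hollow below with a 6 mm deep skirt as the trays'. Seated on a tray, its origin is 20 mm above the tray's.
- orange_lid: Loose rust-orange lid, 45 g; shape, size, grip bar, origin and axes as blue_lid.
- jar: Loose small black paint jar with a black screw lid (closed, the lid stays on), standing upright: 55 mm across the lid, 52 mm across the body, 54 mm high, 160 g. Origin: centre of its underside; z up. Grasp across the lid or body.
- orange_tube: Bystander: squeezed white metal paint tube with an orange band and black cap, lying on the desk, 34 x 134 x 22 mm, long axis its own y. Origin: centre of its underside.
- eraser: Bystander: small block eraser, blue sleeve and white end, 21 x 45 x 13 mm. Origin: centre of its underside.
There are look-alikes about, which are no part of the job. What is shaped like the orange_lid but turquoise is not meant.

How it is judged:
By the outcome, as a careful person would: the job done as asked, in the order asked, and still so for the second after the job is handed in, with the robot touching nothing.
It also fails if it takes over 144 s, if anything falls off the work surface, if the arm or the gripper's body presses on something with over 40 N, if the wrist force passes 120 N, or if a joint passes its speed limit or range.

ROBOT

A 6-joint arm with a two-finger parallel gripper is mounted at the origin on the work surface; the furniture and walls round the work are solid. World frame = base frame: x ahead of the robot, y to its left, z up, the work surface at z = 0. Lengths are in m, angles in degrees, forces in N, time in s.
With the tool pointing down it reaches from about 0.275 to 0.725 m from the base axis. Payload 5.6 kg.
Tool frame: the origin (TCP) lies between the finger pads; the fingertips stand bot.tips_ahead ahead of it and the grasp point (between the pads) lies 3 mm ahead of it (bot.tips_ahead is the distance from the TCP to the fingertips, in m); x points along the fingers, y is the direction in which the jaws open and shut, and the axes are right-handed (so a half turn about x gives the same grasp; the last joint's range is limited). The gripper opens to 85 mm and grips with 20 to 120 N. Pads are 22 mm wide; open, the fingers measure 114 mm over their backs; the gripper's body (76 mm by 85 mm) begins 54 mm behind the grasp point. The pads swing forward as they close: fully open they stand 13 mm farther back than shut.
Start: joints at [-58.064, 14.616, 6.199, 0, -81.583, -16.306], TCP at [0.148, -0.53, 0.229] pointing down, gripper open.
Joint ranges: [-168.99, 168.99], [-69.2, 112.95], [-62.41, 85.93], [-164.36, 98.24], [-168.68, -3.75], [-174.98, 174.98]. Speed limits (degrees/s): [147.25, 147.25, 180, 180, 180, 180].

INTERFACE

Orientations are given as [roll, pitch, yaw] about the fixed x, y, z axes, in that order (R = Rz(yaw) Ry(pitch) Rx(roll)).
In Python, from cell import state, vision, job, bot gives the robot as it stands.
- The arm moves only by the tool step_arm, never from a script. Its argument "plan" is a list of rows, each a list of 5 numbers: the finger opening in mm, from 0 to 85.4, then the shift along the world's x, y, z in units of 40 mm (1.0 is 40 mm), then the turn about the world's z in units of 10 degrees (1.0 is 10 degrees). A call has 1 to 12 rows; each row shifts and turns the commanded pose from where the row before left it; what a row does not reach is not made up. A row lasts 1/8 s, in which the tool goes at most 62.5 mm and 10.7 degrees, less where a joint would pass 70% of its speed; a pose out of reach is approached as far as the arm can. A call is refused whole if a number of a shift passes 1 or a number of a turn 1, either way. A call with a gripper value outside its range is refused whole. The fingers move at their own pace and stop on an object; "grip_force" is the grip in N (left out, the last holds). Time passes only in rows, so rows that do not move let the fingers close. It gives the time, the measured TCP pose, the force and the opening at its end, in the units of the state.
- state(): the state, without advancing time (a new reading comes with each control period).
- vision.get_image(name): name is "side" or "top"; returns a dict with "pixels" (400x640x3 uint8, red, green, blue), "K" (3x3 intrinsics, pixels), "dist" ([k1, k2, p1, p2, k3] as OpenCV has them; the pictures are not rectified), "camera_from_world" (4x4, takes a point from world to camera coordinates). Camera axes: x right, y up, looking along -z (the intrinsics and any distortion apply to the point x, -y, -z); pixel columns grow to the right and rows downward; lengths in m; the calibration is good to about 2 mm. A picture is of the moment at which its call begins. There is no depth.
- job.close_job(): hands the job in, once; it reports no verdict.
The state is a dict: "time_s": time; "joint_pos": joint angles; "dq": joint speeds; "effort": joint torques, N m; "tcp_pos": TCP position; "tool_rot": TCP orientation; "force": force on the tool from outside, world axes, zero at the start; "wrist_torque": the same for the moment, N m; "finger_gap": finger opening in m.
Only numpy, scipy, OpenCV 4.12 (cv2) and the standard library are available. Lean on these libraries where they do the work, as an engineer would, in place of code of your own. Each camera call takes 0.05 s, during which the arm holds its last target.

## Working session

There is one attempt and no reset: what is moved stays moved. The work goes in short steps, Python scripts to look and compute and a tool call to move; the robot and the scene stay as the last step left them, time stands still between calls to the robot, and variables do not carry over. Pictures are saved under pics/ and viewed, and the job is handed in when it is done.

Besides the shell and the picture viewer there is one more tool, called as name(argument=value, ...), one argument or row to a line, values as JSON. step_arm: Moves the arm, as the interface text tells. Its arguments: {"type":"object","properties":{"plan":{"type":"array","items":{"type":"array","items":{"type":"number"}}},"grip_force":{"type":"number"}},"required":["plan"]}

```bash
ls; mkdir -p pics
cat > h.py <<'E'
import numpy as np, cv2
from cell import state, vision, job, bot
def grab(n,tag):
    d=vision.get_image(n); cv2.imwrite(f'pics/{tag}.png',cv2.cvtColor(d['pixels'],cv2.COLOR_RGB2BGR)); return d
def ray(d,uv):
    p=cv2.undistortPoints(np.array(uv,float).reshape(-1,1,2),d['K'],np.array(d['dist'],float)).reshape(-1,2)
    c=np.c_[p[:,0],-p[:,1],-np.ones(len(p))]; T=d['camera_from_world']; R=T[:3,:3]; o=-R.T@T[:3,3]
    return o,c@R
def onz(d,uv,z):
    o,r=ray(d,uv); return o+r*((z-o[2])/r[:,2])[:,None]
def proj(d,P):
    T=d['camera_from_world']; c=np.array(P,float).reshape(-1,3)@T[:3,:3].T+T[:3,3]
    c=c*[1,-1,-1]
    return cv2.projectPoints(c,np.zeros(3),np.zeros(3),d['K'],np.array(d['dist'],float))[0].reshape(-1,2)
E
python3 - <<'E'
from h import *
for n in('side','top'):
    d=grab(n,n+'0'); T=d['camera_from_world']; print(n,-T[:3,:3].T@T[:3,3],d['dist'],d['K'][0,0])
s=state();print(s,bot.tips_ahead)
E
```

```text
pics
side [ 0.48466514 -1.16882397  1.07322328] [-0.03576078  0.          0.          0.          0.        ] 445.7115124744656
top [ 0.10172209 -0.02204306  1.7442185 ] [0.04208716 0.         0.         0.         0.        ] 486.6672512106328
{'time_s': 0.1, 'joint_pos': array([-5.80645344e+01,  1.46509646e+01,  6.13812235e+00, -2.25861819e-02,
       -8.15836112e+01, -1.63062314e+01]), 'dq': array([-0.03245898, -0.16126183,  0.14732255,  0.06390932,  0.05043599,
       -0.04792262]), 'effort': array([-4.57123242e-03, -3.87602985e+01,  2.38470536e+01,  5.37818089e+00,
       -3.90527974e-03, -9.66513696e-07]), 'tcp_pos': array([ 0.1480986 , -0.52922542,  0.22847871]), 'tool_rot': array([ 93.26722969,  89.90099317, 108.89313919]), 'force': array([ 0.52568739, -0.24451853, -0.69497519]), 'wrist_torque': array([ 0.02720063, -0.017136  ,  0.00102419]), 'finger_gap': 0.08538814004109734} 0.022
```

View pics/top0.png

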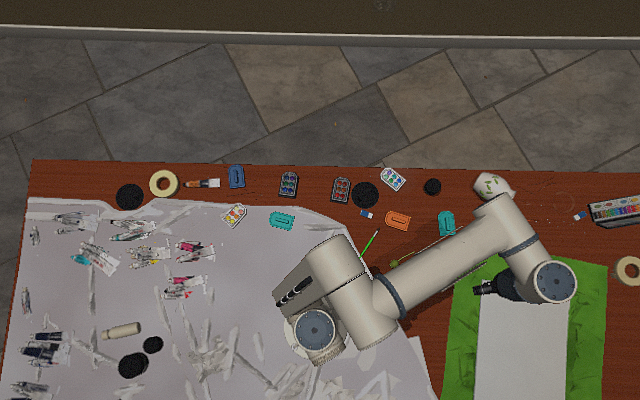

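View pics/side0.png

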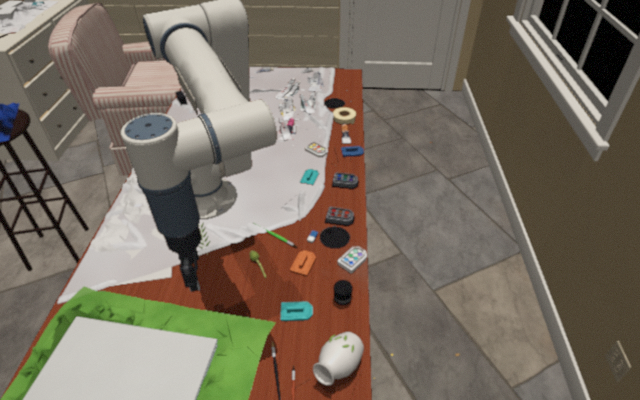

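Run:
```python
import cv2
a=cv2.imread('pics/top0.png')
cv2.imwrite('pics/top0a.png',cv2.resize(a[155:245,210:340],None,fx=6,fy=6,interpolation=cv2.INTER_CUBIC))
cv2.imwrite('pics/top0b.png',cv2.resize(a[155:245,325:455],None,fx=6,fy=6,interpolation=cv2.INTER_CUBIC))
a=cv2.imread('pics/side0.png')
cv2.imwrite('pics/side0a.png',cv2.resize(a[90:330,250:380],None,fx=2.5,fy=2.5,interpolation=cv2.INTER_CUBIC))
```

```text
(no output)
```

View pics/top0a.png

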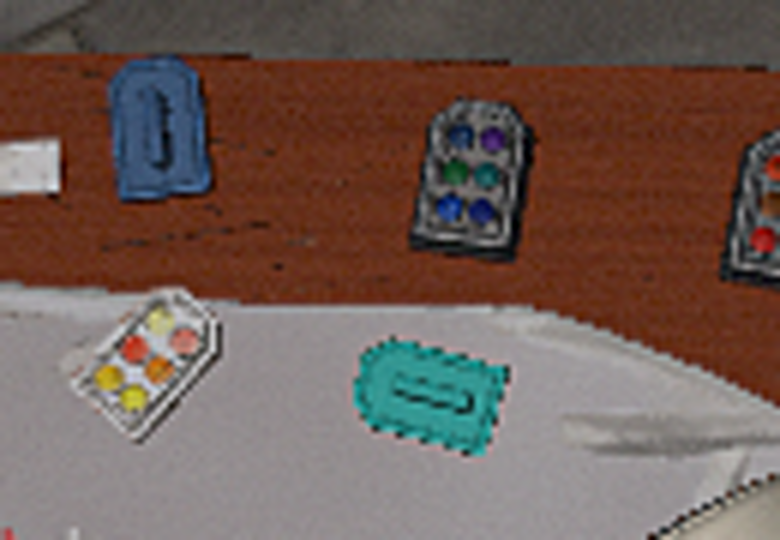

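View pics/top0b.png

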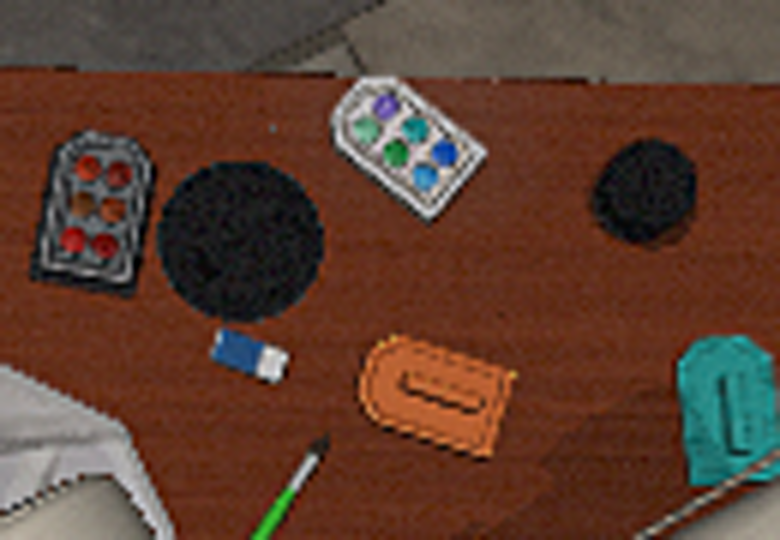

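View pics/side0a.png

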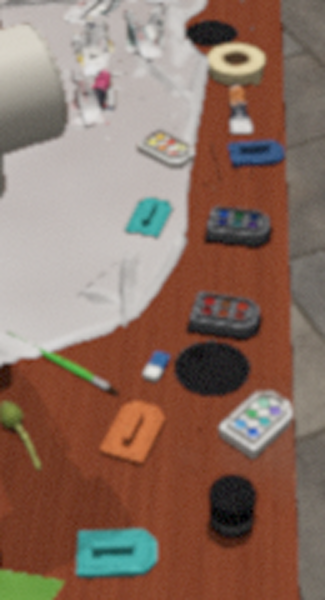

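```bash
cat >> h.py <<'E'
def wells(d,box,z,smin=70,k=8,vmin=40,show=None):
    u0,v0,u1,v1=box
    im=cv2.resize(d['pixels'][v0:v1,u0:u1],None,fx=k,fy=k,interpolation=cv2.INTER_CUBIC)
    return im
def up(d,box,k=8):
    u0,v0,u1,v1=box
    return cv2.resize(d['pixels'][v0:v1,u0:u1],None,fx=k,fy=k,interpolation=cv2.INTER_CUBIC)
def full(uv,box,k=8):
    return (np.array(uv,float)+.5)/k-.5+np.array(box[:2])
E
python3 - <<'E'
from h import *
d=vision.get_image('top')
boxes=dict(ct=(378,164,410,196),wt=(218,200,250,232),cb=(276,168,302,202),wb=(328,173,354,207),bl=(226,160,248,192),ol=(383,206,415,236),jar=(420,174,446,200))
W={}
for n,b in boxes.items():
    W[n]=cv2.resize(cv2.cvtColor(up(d,b),cv2.COLOR_RGB2BGR),(256,272))
cv2.imwrite('pics/tiles.png',np.vstack([np.hstack([W['ct'],W['wt'],W['cb']]),np.hstack([W['wb'],W['bl'],W['ol']])]))
E
```

```text
(no output)
```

View pics/tiles.png

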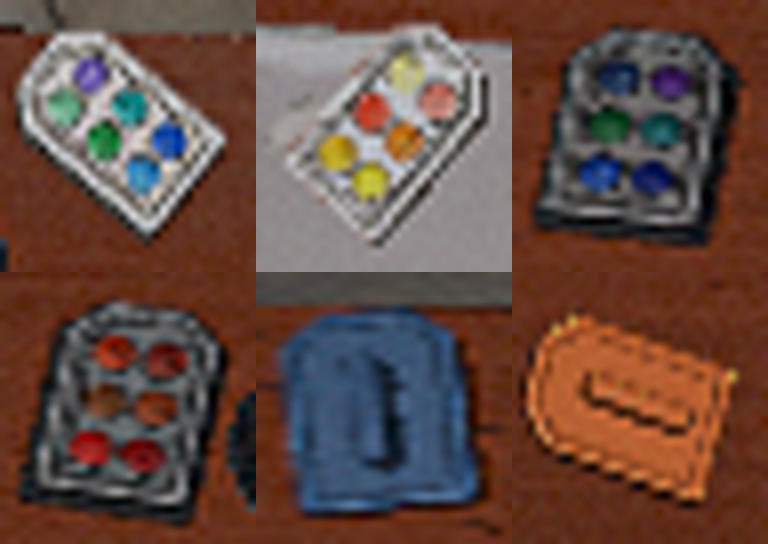

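```bash
cat >> h.py <<'E'
BX=dict(ct=(378,164,410,196),wt=(218,200,250,232),cb=(276,168,302,202),wb=(328,173,354,207),bl=(226,160,248,192),ol=(383,206,415,236),jar=(420,174,446,200))
def blobs(d,b,thr=60,lo=12,hi=40,k=8):
    im=up(d,b,k).astype(int); c=im.max(2)-im.min(2)
    hsv=cv2.cvtColor(im.astype(np.uint8),cv2.COLOR_RGB2HSV)
    m=(c>thr).astype(np.uint8)
    n,l,s,ce=cv2.connectedComponentsWithStats(m)
    out=[]
    for i in range(1,n):
        a=s[i,4]/k/k
        if lo/4<a<hi: out.append((full(ce[i],b,k),a))
    return out
E
python3 - <<'E'
from h import *
d=vision.get_image('top')
for n,z in (('ct',.02),('wt',.02),('cb',.024),('wb',.024)):
  for thr in (45,60,80):
    o=blobs(d,BX[n],thr); print(n,thr,[(p.round(1).tolist(),round(a,1)) for p,a in o])
for n in('bl','ol'):
    b=BX[n]; im=up(d,b).astype(int)
    m=(im[...,2]-im[...,0]>20) if n=='bl' else (im[...,0]>150)
    m=cv2.morphologyEx(m.astype(np.uint8),cv2.MORPH_CLOSE,np.ones((25,25)))
    c=max(cv2.findContours(m,0,1)[0],key=cv2.contourArea)
    P=onz(d,full(c.reshape(-1,2),b),.007)
    r=cv2.minAreaRect((P[:,:2]*1000).astype(np.float32)); print(n,r)
E
```

```text
ct 45 [([388.8, 172.3], np.float64(11.7)), ([393.7, 176.1], np.float64(12.9)), ([385.6, 176.2], np.float64(8.9)), ([398.6, 180.1], np.float64(14.7)), ([390.5, 180.2], np.float64(12.5)), ([395.3, 184.1], np.float64(13.8))]
ct 60 [([388.8, 172.3], np.float64(9.1)), ([393.7, 176.1], np.float64(11.3)), ([398.6, 180.0], np.float64(13.4)), ([390.5, 180.1], np.float64(10.6)), ([395.3, 184.1], np.float64(12.3))]
ct 80 [([389.1, 172.3], np.float64(3.8)), ([393.8, 176.1], np.float64(9.3)), ([398.6, 180.0], np.float64(11.6)), ([390.5, 180.0], np.float64(7.5)), ([395.4, 184.0], np.float64(10.6)), ([379.4, 193.0], np.float64(4.2))]
wt 45 [([236.2, 207.9], np.float64(10.1)), ([240.2, 211.4], np.float64(13.5)), ([232.0, 212.7], np.float64(17.0)), ([236.0, 216.2], np.float64(17.3)), ([227.6, 217.5], np.float64(17.4)), ([231.8, 220.9], np.float64(16.2))]
wt 60 [([235.5, 207.6], np.float64(3.1)), ([240.2, 211.4], np.float64(11.0)), ([232.0, 212.7], np.float64(15.1)), ([236.0, 216.2], np.float64(15.6)), ([227.6, 217.5], np.float64(15.6)), ([231.8, 220.8], np.float64(14.4))]
wt 80 [([244.6, 202.7], np.f
[... 1229 characters left out ...]
194.5], np.float64(13.7)), ([342.0, 195.5], np.float64(11.3))]
wb 80 [([339.1, 182.6], np.float64(10.7)), ([350.7, 193.1], np.float64(22.4)), ([330.1, 187.1], np.float64(7.0)), ([343.1, 189.4], np.float64(7.5)), ([329.0, 195.3], np.float64(9.2)), ([336.7, 194.5], np.float64(11.7)), ([341.9, 195.5], np.float64(7.9)), ([348.5, 202.7], np.float64(4.2)), ([331.2, 202.7], np.float64(4.1)), ([335.5, 203.5], np.float64(4.1)), ([340.4, 204.4], np.float64(3.4)), ([344.2, 205.7], np.float64(4.4))]
bl ((527.8439331054688, 307.9283447265625), (89.92790985107422, 56.88204574584961), 8.859383583068848)
ol ((377.42913818359375, -281.6879577636719), (87.63856506347656, 55.533695220947266), 72.8882827758789)
```

```bash
cat >> h.py <<'E'
def grid(d,pts,z,h0):
    """pts: 6 pixel centroids; returns centre, heading, pitches"""
    P=onz(d,pts,z)[:,:2]*1000; c=P.mean(0)
    h=np.deg2rad(h0)
    for _ in range(3):
        R=np.array([[np.cos(h),np.sin(h)],[-np.sin(h),np.cos(h)]]); q=(P-c)@R.T
        i=np.argsort(q[:,0]); M=np.zeros((6,2))
        for r in range(3):
            j=i[2*r:2*r+2]; j=j[np.argsort(q[j,1])]; M[j[0]]=[r-1,-.5]; M[j[1]]=[r-1,.5]
        A=np.c_[M,np.ones(6)]; X=np.linalg.lstsq(A,P,rcond=None)[0]
        a1=np.arctan2(X[0,1],X[0,0]); a2=np.arctan2(-X[1,0],X[1,1])
        n0,n1=np.linalg.norm(X[0])*2.83,np.linalg.norm(X[1])*1.22
        h=a1+(((a2-a1)+np.pi)%(2*np.pi)-np.pi)*n1**2/(n0**2+n1**2)
    return c,np.rad2deg(h),np.rad2deg([a1,a2]),np.linalg.norm(X[:2],axis=1),np.abs(A@X-P).max()
E
python3 - <<'E'
from h import *
np.set_printoptions(precision=2,suppress=True)
d=vision.get_image('top')
for n,z,h in (('ct',.02,50),('wt',.02,-35),('cb',.024,-5),('wb',.024,-5)):
    o=[p for p,a in blobs(d,BX[n],45)]; print(n,*grid(d,o,z,h))
# ct outline
b=BX['ct']; im=up(d,b).astype(int)
m=((im[...,2]>75)&(im[...,2]+40>im[...,0])).astype(np.uint8); m[:40]&=(np.arange(m.shape[1])>0)
m=cv2.morphologyEx(m,cv2.MORPH_OPEN,np.ones((9,9)))
cv2.imwrite('pics/m.png',m*255)
c=max(cv2.findContours(m,0,1)[0],key=cv2.contourArea)
for z in(.015,.02): print(cv2.minAreaRect((onz(d,full(c.reshape(-1,2),b),z)[:,:2]*1000).astype(np.float32)))
# jar
b=BX['jar']; im=up(d,b).astype(int); m=(im.max(2)<50).astype(np.uint8)
m=cv2.morphologyEx(m,cv2.MORPH_CLOSE,np.ones((15,15)));c=max(cv2.findContours(m,0,1)[0],key=cv2.contourArea)
q=full(c.reshape(-1,2),b);print('jar',q.min(0),q.max(0))
# side view jar
E
```

```text
ct [ 528.86 -263.79] 51.25663454142286 [51.12 52.29] [22.67 19.3 ] 0.11715762215015957
wt [381.08 303.61] -38.64156555754508 [-38.7  -38.24] [22.63 19.65] 0.15331752088326311
cb [498.86 113.55] -6.9009132207158945 [-7.18 -4.84] [22.4 19. ] 0.21927075118614425
wb [482.94 -77.29] -10.073168966355787 [-10.17  -9.38] [22.51 19.3 ] 0.3158995466005763
((542.9205322265625, -268.7710876464844), (97.17451477050781, 113.61035919189453), 75.81565856933594)
((541.644775390625, -268.05767822265625), (96.89353942871094, 113.28179168701172), 75.81568908691406)
jar [423.19 177.69] [440.44 195.31]
```

View pics/m.png

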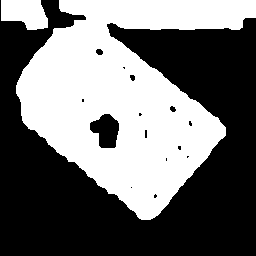

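Run:
```python
from h import *
np.set_printoptions(precision=2,suppress=True)
d=vision.get_image('top')
for n,h0 in(('ct',51.26),):
  b=BX[n]; im=up(d,b).astype(int)
  m=((im[...,2]>75)&(im[...,2]+40>im[...,0])).astype(np.uint8)
  m[:40,:42]=0;m[:30,100:]=0
  m=cv2.morphologyEx(m,cv2.MORPH_OPEN,np.ones((9,9)))
  c=max(cv2.findContours(m,0,1)[0],key=cv2.contourArea)
  uv=full(c.reshape(-1,2),b); h=np.deg2rad(h0)
  for z in (0,.018): 
    P=onz(d,uv,z)[:,:2]*1000-[528.86,-263.79]
    q=np.c_[P@[np.cos(h),np.sin(h)],P@[-np.sin(h),np.cos(h)]]; print(z,q.min(0),q.max(0), np.percentile(q,1,axis=0))
# same for lids: detailed; jar with both views
j=onz(d,[(431.8,186.5)],.05);print('jar@50',j, 'width px',17.3)
```

```text
0 [-42.84 -43.86] [56.08 24.99] [-42.49 -42.74]
0.018 [-43.21 -38.41] [54.68 29.73] [-42.86 -37.3 ]
jar@50 [[ 0.49 -0.4   0.05]] width px 17.3
```

```bash
cat >> h.py <<'E'
from scipy.spatial.transform import Rotation as Ro
def tool():
    s=state(); R=Ro.from_euler('xyz',s['tool_rot'],degrees=True).as_matrix()
    return s,R,np.rad2deg(np.arctan2(R[1,1],R[0,1]))
def plan(x,y,z,jaw=None):
    s,R,a=tool(); p=s['tcp_pos']*1000; t=np.array([x,y,z])
    out=(t-p)/40
    da=0 if jaw is None else ((jaw-a+90)%180-90)
    print('tcp',p.round(1),'jaw',round(a,1),'j6',s['joint_pos'][5].round(1),'t',s['time_s'],'F',s['force'].round(1),'gap',round(s['finger_gap']*1000,1)); print('units',out.round(3),'turn',round(da/10,3),'deg',round(da,1))
E
python3 - <<'E'
from h import *
s,R,a=tool();print(R.round(3))
plan(529,-264,229,-38.7)
E
```

```text
[[-0.    -0.269  0.963]
 [ 0.001  0.963  0.269]
 [-1.     0.001 -0.   ]]
tcp [ 148.2 -529.5  229. ] jaw 105.6 j6 -16.3 t 0.3 F [-0.2  0.5 -0.7] gap 85.5
units [ 9.521  6.638 -0.   ] turn 3.567 deg 35.7
```

step_arm(
  plan=[
    [85, 0.79, 0.55, 0, 0.3],
    [85, 0.79, 0.55, 0, 0.3],
    [85, 0.79, 0.55, 0, 0.3],
    [85, 0.79, 0.55, 0, 0.3],
    [85, 0.79, 0.55, 0, 0.3],
    [85, 0.79, 0.55, 0, 0.3],
    [85, 0.79, 0.55, 0, 0.3],
    [85, 0.79, 0.55, 0, 0.3],
    [85, 0.79, 0.55, 0, 0.3],
    [85, 0.79, 0.55, 0, 0.3],
    [85, 0.79, 0.55, 0, 0.3],
    [85, 0.79, 0.55, 0, 0.27],
  ],
)

```text
time_s: 1.8
tcp_pos: [0.5283, -0.2648, 0.2292]
tool_rot: [118.6, 90.0, 170.0]
force: [-0.1, -0.1, 0.7]
finger_gap: 0.0848
```

Run:
```python
from h import *
plan(529,-264,120,-38.7)
```

```text
tcp [ 528.3 -264.8  229.2] jaw 141.4 j6 -27.1 t 1.8 F [-0.1 -0.1  0.7] gap 84.8
units [ 0.017  0.019 -2.73 ] turn -0.013 deg -0.1
```

step_arm(
  plan=[
    [85, 0, 0, -0.9, 0],
    [85, 0, 0, -0.9, 0],
    [85, 0, 0, -0.9, 0],
    [85, 0, 0, -0.8, 0],
    [85, 0, 0, -0.6, 0],
    [85, 0, 0, -0.5, 0],
    [85, 0, 0, -0.3, 0],
    [85, 0, 0, -0.15, 0],
    [85, 0, 0, 0, 0],
  ],
)

```text
time_s: 2.92
tcp_pos: [0.5275, -0.2657, 0.0274]
tool_rot: [-118.5, 90.0, -67.2]
force: [0.0, -0.0, 0.9]
finger_gap: 0.0851
```

Run:
```python
from h import *
grab('side','side1');d=grab('top','top1');plan(529,-264,26,-38.7)
a=cv2.imread('pics/side1.png');b=cv2.imread('pics/top1.png')
cv2.imwrite('pics/c1.png',np.hstack([cv2.resize(a[200:300,300:400],(400,400)),cv2.resize(b[140:240,340:440],(400,400))]))
```

```text
tcp [ 527.9 -265.8   28.1] jaw 141.3 j6 -27.1 t 3.025 F [-0.8 -0.6 -0.3] gap 84.8
units [ 0.027  0.046 -0.052] turn -0.004 deg -0.0
```

View pics/c1.png

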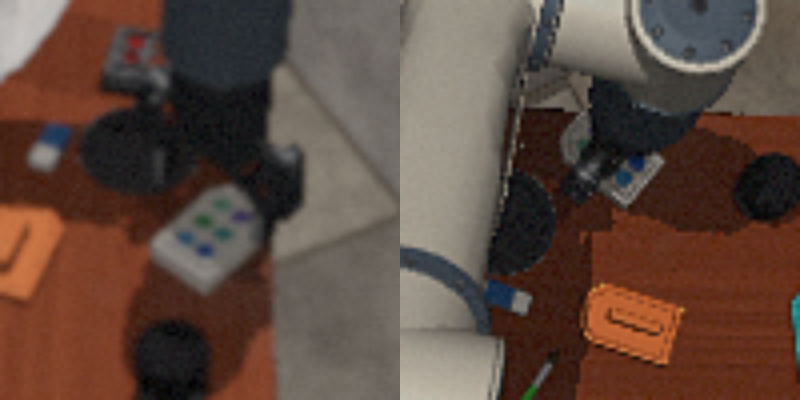

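step_arm(
  plan=[
    [50, 0, 0, 0, 0],
    [50, 0, 0, 0, 0],
    [50, 0, 0, 0, 0],
    [50, 0, 0, 0, 0],
    [50, 0, 0, 0, 0],
  ],
  grip_force=40,
)

```text
time_s: 3.65
tcp_pos: [0.5274, -0.2657, 0.0273]
tool_rot: [122.3, 90.0, 173.6]
force: [0.8, 0.3, -0.7]
finger_gap: 0.0499
```

Run:
```python
from h import *
np.set_printoptions(precision=2,suppress=True)
d0=dict(vision.get_image('side')); a=cv2.imread('pics/side1.png')[:,:,::-1].copy()
plan(529,-264,26)
b=(330,236,378,280)
for px in (a,d0['pixels']):
    d0['pixels']=px
    o=blobs(d0,b,45,lo=8); print([(p.round(1).tolist(),round(s,1)) for p,s in o])
    o=[p for p,s in o if 5<s<20]
    if len(o)==6: print(*grid(d0,o,.02,50))
cv2.imwrite('pics/c2.png',cv2.cvtColor(up(d0,b,10),cv2.COLOR_RGB2BGR))
```

```text
tcp [ 527.4 -265.6   27.3] jaw 141.3 j6 -27.1 t 3.7 F [ 0.2  0.4 -0.2] gap 49.9
units [ 0.04  0.04 -0.03] turn 0.0 deg 0
[([346.1, 247.3], np.float64(3.8)), ([346.1, 259.1], np.float64(2.5)), ([350.7, 262.1], np.float64(3.2)), ([366.1, 267.0], np.float64(9.0)), ([341.6, 273.3], np.float64(2.3)), ([356.9, 274.3], np.float64(4.4)), ([351.9, 275.5], np.float64(4.0)), ([357.2, 277.8], np.float64(5.1)), ([350.4, 278.4], np.float64(4.7)), ([346.0, 277.9], np.float64(2.8))]
[([346.0, 259.0], np.float64(2.8)), ([350.8, 262.1], np.float64(3.4)), ([366.0, 268.3], np.float64(14.5)), ([346.7, 275.9], np.float64(6.1)), ([351.0, 278.0], np.float64(7.9)), ([361.5, 276.8], np.float64(2.7)), ([355.5, 278.1], np.float64(7.1))]
```

View pics/c2.png

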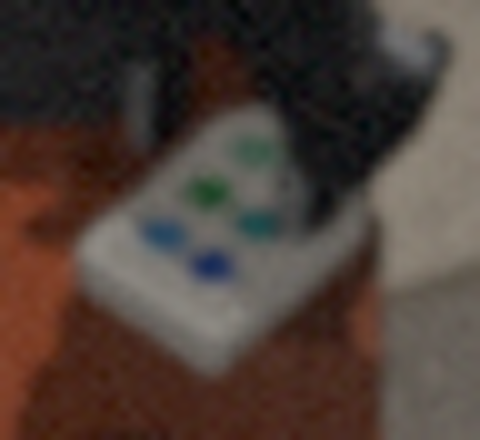

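Run:
```python
from h import *
d=vision.get_image('side'); s,R,a=tool()
p=s['tcp_pos']; b=(310,220,380,285);k=10
im=cv2.cvtColor(up(d,b,k),cv2.COLOR_RGB2BGR)
for off,col in ((0,(0,0,255)),(.003,(0,255,255)),(.022,(255,0,255))):
  for y in(-.025,.025):
    q=p+R@np.array([off,y,0]); uv=proj(d,q)[0]; print(off,y,q.round(3),uv)
    cv2.circle(im,tuple(int(t) for t in (uv-b[:2]+.5)*k),5,col,-1)
# tray expected corners
h=np.deg2rad(51.26); 
for z in (0,.018):
  for x,y in((-.044,-.028),(-.044,.028),(.044,-.014),(.03,-.028),(.044,.014),(.03,.028)):
    q=[.530+x*np.cos(h)-y*np.sin(h),-.2626+x*np.sin(h)+y*np.cos(h),z]; uv=proj(d,q)[0]; cv2.circle(im,tuple(int(t) for t in (uv-b[:2]+.5)*k),4,(0,255,0),-1)
cv2.imwrite('pics/c3.png',im)
```

```text
0 -0.025 [ 0.547 -0.281  0.027] [358.54884219 258.84666493]
0 0.025 [ 0.508 -0.25   0.027] [345.85919366 250.67280678]
0.003 -0.025 [ 0.547 -0.281  0.024] [358.49817998 259.48520967]
0.003 0.025 [ 0.508 -0.25   0.024] [345.82816155 251.31244463]
0.022 -0.025 [ 0.547 -0.281  0.005] [358.18070566 263.48501852]
0.022 0.025 [ 0.508 -0.25   0.005] [345.63365903 255.31993562]
```

View pics/c3.png

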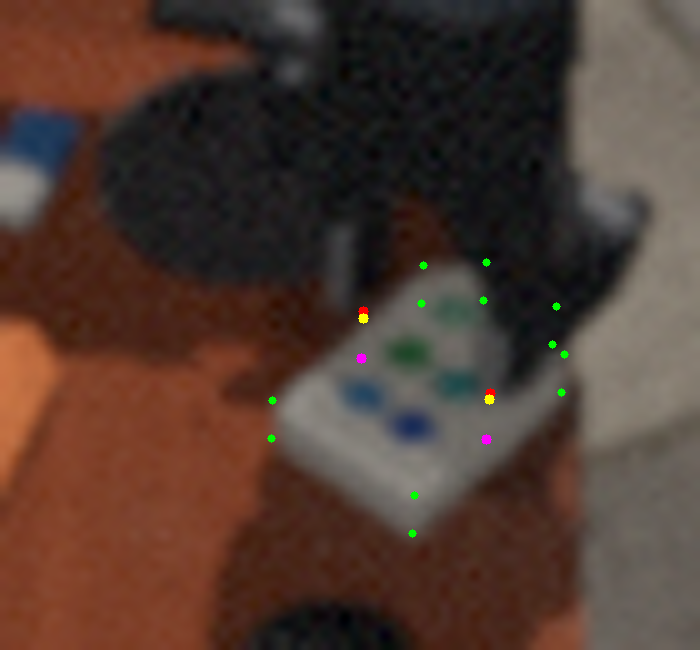

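step_arm(
  plan=[
    [85, 0, 0, 0, 0],
    [85, 0, 0, 0, 0],
    [85, 0, 0, 0, 0],
    [85, 0, 0, -0.12, 0],
    [85, 0, 0, -0.12, 0],
    [66, 0, 0, 0, 0],
    [66, 0, 0, 0, 0],
    [66, 0, 0, 0, 0],
  ],
)

```text
time_s: 4.75
tcp_pos: [0.5275, -0.2657, 0.0178]
tool_rot: [-70.9, 90.0, -19.6]
force: [0.3, 0.1, 0.0]
finger_gap: 0.0658
```

Run:
```python
from h import *
d=vision.get_image('side'); s,R,a=tool();plan(529,-264,26)
b=(310,220,380,285);k=10
im=cv2.cvtColor(up(d,b,k),cv2.COLOR_RGB2BGR)
cv2.imwrite('pics/c4.png',cv2.convertScaleAbs(im,alpha=1.8))
```

```text
tcp [ 527.5 -265.7   17.9] jaw 141.3 j6 -27.1 t 4.8 F [-0.1 -1.  -0. ] gap 65.9
units [0.036 0.042 0.204] turn 0.0 deg 0
```

View pics/c4.png

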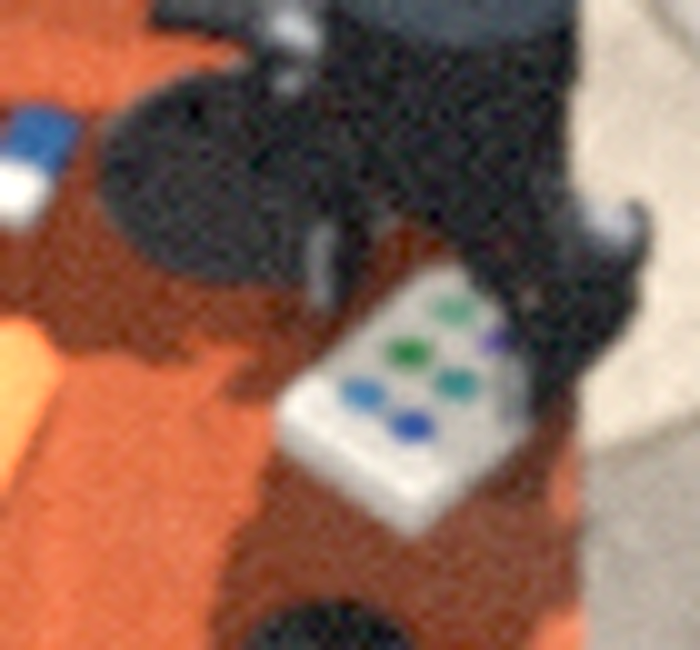

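step_arm(
  plan=[
    [66, 0, 0, -0.08, 0],
    [50, 0, 0, 0, 0],
    [50, 0, 0, 0, 0],
    [50, 0, 0, 0, 0],
  ],
)

```text
time_s: 5.3
tcp_pos: [0.5274, -0.2657, 0.0145]
tool_rot: [-135.7, 90.0, -84.3]
force: [-0.1, 0.4, -0.8]
finger_gap: 0.0497
```

Run:
```python
from h import *
d=vision.get_image('side'); s,R,a=tool();plan(529,-264,26)
e=vision.get_image('top')
b=(310,220,380,285);k=8
im=cv2.cvtColor(up(d,b,k),cv2.COLOR_RGB2BGR)
b2=(360,160,420,200);im2=cv2.cvtColor(up(e,b2,k),cv2.COLOR_RGB2BGR)
cv2.imwrite('pics/c5.png',cv2.convertScaleAbs(im,alpha=1.8))
cv2.imwrite('pics/c6.png',cv2.convertScaleAbs(im2,alpha=1.8))
```

```text
tcp [ 527.4 -265.7   14.5] jaw 141.3 j6 -27.1 t 5.35 F [ 0.6 -0.7 -0.2] gap 50.1
units [0.039 0.042 0.287] turn 0.0 deg 0
```

View pics/c5.png

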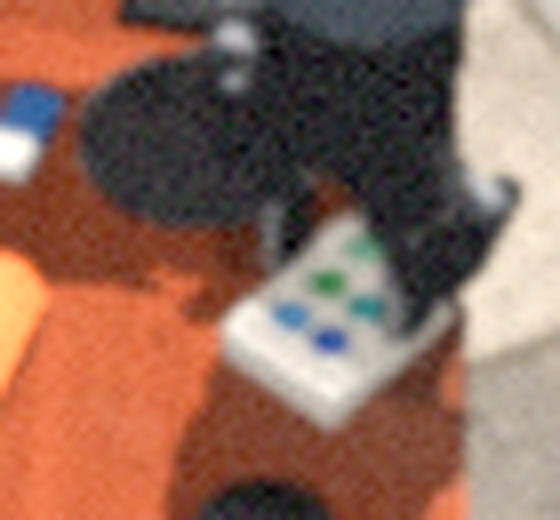

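View pics/c6.png

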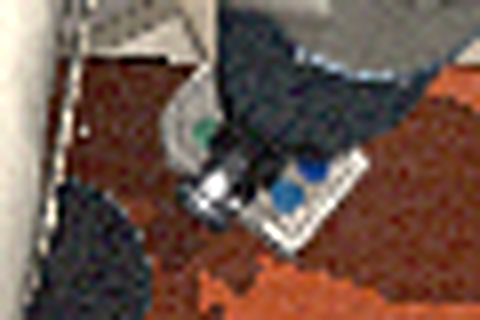

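step_arm(
  plan=[
    [40, 0, 0, 0, 0],
    [40, 0, 0, 0, 0],
    [40, 0, 0, 0, 0],
  ],
)

```text
time_s: 5.78
tcp_pos: [0.5277, -0.2658, 0.0151]
tool_rot: [-83.9, 89.9, -32.6]
force: [-1.0, 1.0, 5.3]
finger_gap: 0.0443
```

Run:
```python
from h import *
d=vision.get_image('side'); s,R,a=tool();plan(529,-264,26)
b=(310,220,380,285);k=10
im=cv2.cvtColor(up(d,b,k),cv2.COLOR_RGB2BGR)
cv2.imwrite('pics/c7.png',cv2.convertScaleAbs(im,alpha=1.8))
```

```text
tcp [ 527.7 -265.8   15.1] jaw 141.3 j6 -27.1 t 5.825 F [-1.5  1.2  5.6] gap 43.7
units [0.033 0.046 0.272] turn 0.0 deg 0
```

View pics/c7.png

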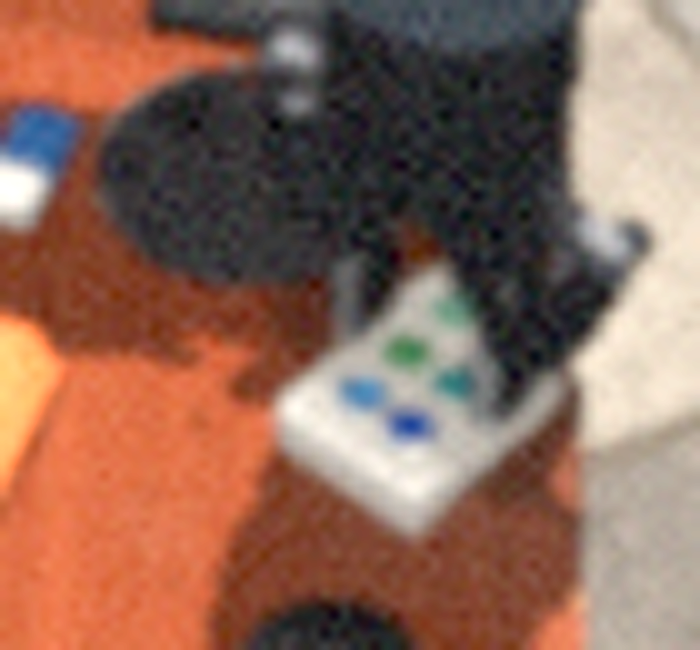

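step_arm(
  plan=[
    [68, 0, 0, 0, 0],
    [68, 0, 0, 0, 0],
    [68, 0, 0, 0, 0],
    [68, 0, 0, -0.1, 0],
    [68, 0, 0, -0.1, 0],
    [68, 0, 0, -0.1, 0],
    [68, 0, 0, 0, 0],
  ],
)

```text
time_s: 6.7
tcp_pos: [0.527, -0.2656, 0.0019]
tool_rot: [113.7, 89.9, 165.1]
force: [-0.0, 0.2, -0.4]
finger_gap: 0.0678
```

step_arm(
  plan=[
    [50, 0, 0, 0, 0],
    [50, 0, 0, 0, 0],
    [50, 0, 0, 0, 0],
    [50, 0, 0, 0, 0],
  ],
  grip_force=40,
)

```text
time_s: 7.2
tcp_pos: [0.5277, -0.2657, 0.0028]
tool_rot: [-74.2, 90.0, -22.8]
force: [0.7, -0.3, 2.6]
finger_gap: 0.0548
```

Run:
```python
from h import *
d=vision.get_image('side'); s,R,a=tool();plan(529,-264,26)
b=(310,220,380,285);k=10
im=cv2.cvtColor(up(d,b,k),cv2.COLOR_RGB2BGR)
cv2.imwrite('pics/c8.png',cv2.convertScaleAbs(im,alpha=1.8))
```

```text
tcp [ 527.7 -265.7    2.8] jaw 141.3 j6 -27.1 t 7.25 F [-0.   0.   1.8] gap 54.9
units [0.033 0.044 0.579] turn 0.0 deg 0
```

View pics/c8.png

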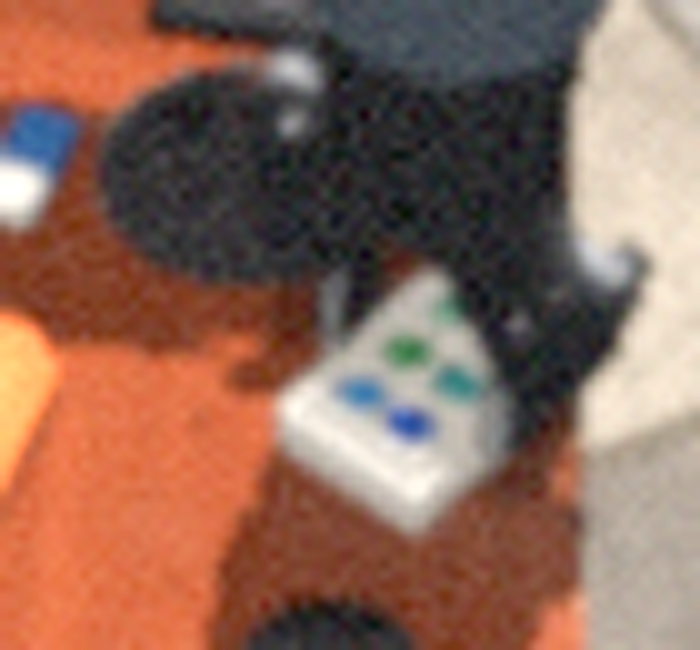

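step_arm(
  plan=[
    [50, 0, 0, 0.1, 0],
    [50, 0, 0, 0.2, 0],
    [50, 0, 0, 0.3, 0],
    [50, 0, 0, 0.4, 0],
    [50, 0, 0, 0.4, 0],
    [50, 0, 0, 0.4, 0],
    [50, 0, 0, 0.2, 0],
    [50, 0, 0, 0, 0],
  ],
)

```text
time_s: 8.25
tcp_pos: [0.5278, -0.2657, 0.0832]
tool_rot: [-59.5, 89.9, -8.2]
force: [0.8, -0.3, -0.4]
finger_gap: 0.0547
```

Run:
```python
from h import *
d=vision.get_image('side'); s,R,a=tool();plan(498.9,113.6,82,83.1)
b=(310,200,380,285);k=8
im=cv2.cvtColor(up(d,b,k),cv2.COLOR_RGB2BGR)
cv2.imwrite('pics/c9.png',cv2.convertScaleAbs(im,alpha=1.8))
```

```text
tcp [ 527.3 -265.5   82.4] jaw 141.3 j6 -27.1 t 8.3 F [-0.1 -0.  -1. ] gap 55.3
units [-7.100e-01  9.478e+00 -9.000e-03] turn -5.822 deg -58.2
```

View pics/c9.png

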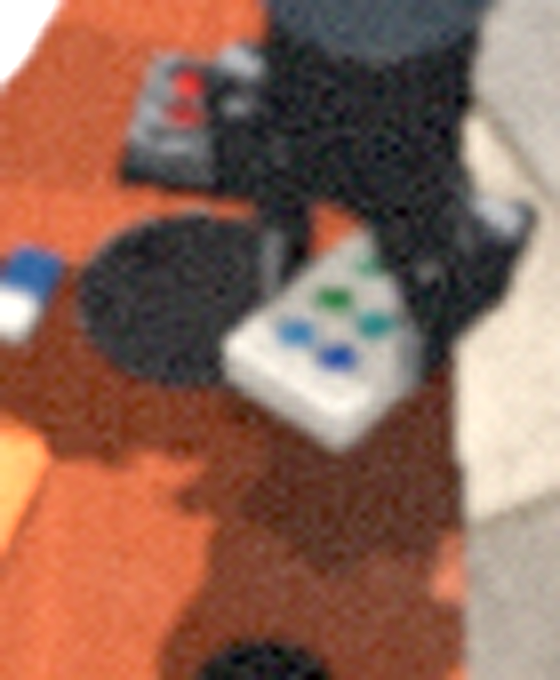

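step_arm(
  plan=[
    [50, 0, 0.2, 0, -0.1],
    [50, 0, 0.4, 0, -0.3],
    [50, -0.05, 0.6, 0, -0.4],
    [50, -0.05, 0.7, 0, -0.4],
    [50, -0.05, 0.7, 0, -0.4],
    [50, -0.05, 0.7, 0, -0.4],
    [50, -0.05, 0.7, 0, -0.4],
    [50, -0.05, 0.7, 0, -0.4],
    [50, -0.1, 0.7, 0, -0.4],
    [50, -0.1, 0.7, 0, -0.4],
    [50, -0.1, 0.7, 0, -0.4],
    [50, -0.1, 0.7, 0, -0.4],
  ],
)

```text
time_s: 9.8
tcp_pos: [0.4986, 0.0355, 0.082]
tool_rot: [-174.5, 89.9, -167.3]
force: [0.0, 0.8, -1.7]
finger_gap: 0.0544
```

step_arm(
  plan=[
    [50, -0.1, 0.7, 0, -0.4],
    [50, 0, 0.6, 0, -0.4],
    [50, 0, 0.4, 0, -0.4],
    [50, 0, 0.2, 0, -0.2],
    [50, 0, 0, 0, 0],
    [50, 0, 0, 0, 0],
  ],
)

```text
time_s: 10.55
tcp_pos: [0.495, 0.1102, 0.0822]
tool_rot: [-148.5, 90.0, -155.1]
force: [-1.3, -0.1, -0.5]
finger_gap: 0.0543
```

Run:
```python
from h import *
plan(496.7,113.8,82,83.1)
d=grab('side','s10');e=grab('top','t10')
b=(310,130,380,200);k=8
cv2.imwrite('pics/c10.png',cv2.convertScaleAbs(np.hstack([cv2.cvtColor(up(d,b,5),cv2.COLOR_RGB2BGR),cv2.cvtColor(up(e,(250,150,320,220),5),cv2.COLOR_RGB2BGR)]),alpha=1.8))
```

```text
tcp [495.  110.2  82.2] jaw 83.4 j6 -126.9 t 10.55 F [-1.3 -0.1 -0.5] gap 54.3
units [ 0.042  0.091 -0.004] turn -0.026 deg -0.3
```

View pics/c10.png

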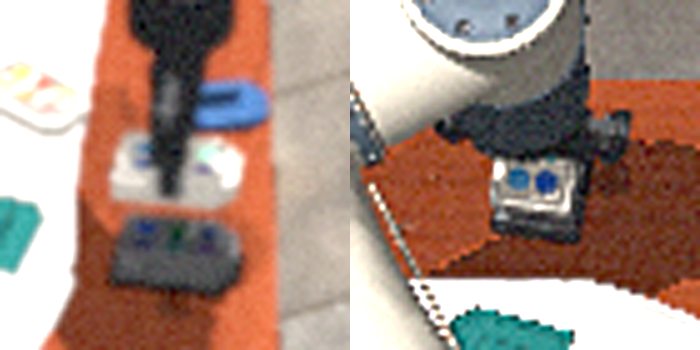

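step_arm(
  plan=[
    [50, 0.04, 0.09, 0, -0.03],
    [50, 0, 0, -0.25, 0],
    [50, 0, 0, -0.4, 0],
    [50, 0, 0, -0.3, 0],
    [50, 0, 0, -0.1, 0],
    [50, 0, 0, 0, 0],
  ],
)

```text
time_s: 11.4
tcp_pos: [0.497, 0.1139, 0.0403]
tool_rot: [-128.1, 90.0, -135.1]
force: [1.0, -0.3, -0.5]
finger_gap: 0.0545
```

```bash
cat >> h.py <<'E'
def rear(d,box,z,c,h,thr=45):
    """measure the two rear wells, compare with wanted wells-centre c(mm), heading h"""
    o=[(p,a) for p,a in blobs(d,box,thr,lo=16)]
    print([(p.round(1).tolist(),round(a,1)) for p,a in o])
    h=np.deg2rad(h)
    for p,a in o:
        P=onz(d,p,z)[0,:2]*1000-c
        print('  local',(P@[np.cos(h),np.sin(h)]).round(2),(P@[-np.sin(h),np.cos(h)]).round(2))
E
python3 - <<'E'
from h import *
plan(496.7,113.8,82,83.1)
s=state(); z=s['tcp_pos'][2]-.0028+.02
e=grab('top','t11')
b=(274,178,302,202)
rear(e,b,z,np.array([498.86,113.55]),-6.9)
cv2.imwrite('pics/c11.png',cv2.convertScaleAbs(cv2.cvtColor(up(e,(265,168,315,208),14),cv2.COLOR_RGB2BGR),alpha=1.8))
E
```

```text
tcp [497.  113.9  40.3] jaw 83.0 j6 -127.5 t 11.4 F [ 1.  -0.3 -0.5] gap 54.5
units [-7.000e-03 -1.000e-03  1.042e+00] turn 0.007 deg 0.1
[([283.1, 187.2], np.float64(10.0)), ([288.4, 188.0], np.float64(9.1)), ([298.3, 189.3], np.float64(4.7)), ([297.8, 196.3], np.float64(12.1)), ([286.9, 198.7], np.float64(8.0)), ([292.5, 199.8], np.float64(5.9))]
  local -23.48 11.67
  local -23.46 -7.46
  local -23.01 -42.97
  local -48.56 -44.97
  local -62.58 -8.13
  local -63.43 -28.53
```

View pics/c11.png

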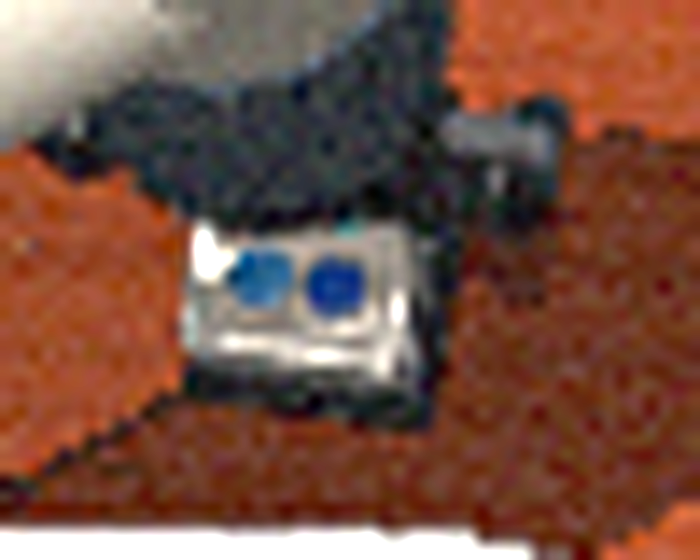

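step_arm(
  plan=[
    [50, 0.02, -0.055, 0, 0],
    [50, 0, 0, -0.05, 0],
    [50, 0, 0, 0, 0],
  ],
)

```text
time_s: 11.82
tcp_pos: [0.4978, 0.1117, 0.0385]
tool_rot: [178.8, 90.0, 171.8]
force: [-0.8, 1.1, -0.7]
finger_gap: 0.0548
```

Run:
```python
from h import *
plan(496.7,113.8,82,83.1)
s=state(); z=s['tcp_pos'][2]-.0028+.02
e=vision.get_image('top')
rear(e,(276,182,294,194),z,np.array([498.86,113.55]),-6.9)
e=vision.get_image('top')
rear(e,(276,182,294,194),z,np.array([498.86,113.55]),-6.9)
d=grab('side','s12')
cv2.imwrite('pics/c12.png',cv2.convertScaleAbs(cv2.cvtColor(up(d,(320,150,370,195),14),cv2.COLOR_RGB2BGR),alpha=1.8))
```

```text
tcp [497.8 111.7  38.5] jaw 83.0 j6 -127.2 t 11.825 F [-0.8  1.1 -0.7] gap 54.8
units [-0.026  0.053  1.089] turn 0.007 deg 0.1
[([276.7, 187.6], np.float64(27.6)), ([283.7, 187.0], np.float64(9.3)), ([289.2, 187.9], np.float64(8.5))]
  local -27.78 34.21
  local -22.06 9.98
  local -22.36 -9.91
[([276.7, 187.6], np.float64(28.1)), ([283.6, 187.1], np.float64(9.8)), ([289.1, 187.9], np.float64(8.6))]
  local -27.72 34.13
  local -22.27 10.36
  local -22.22 -9.6
```

View pics/c12.png

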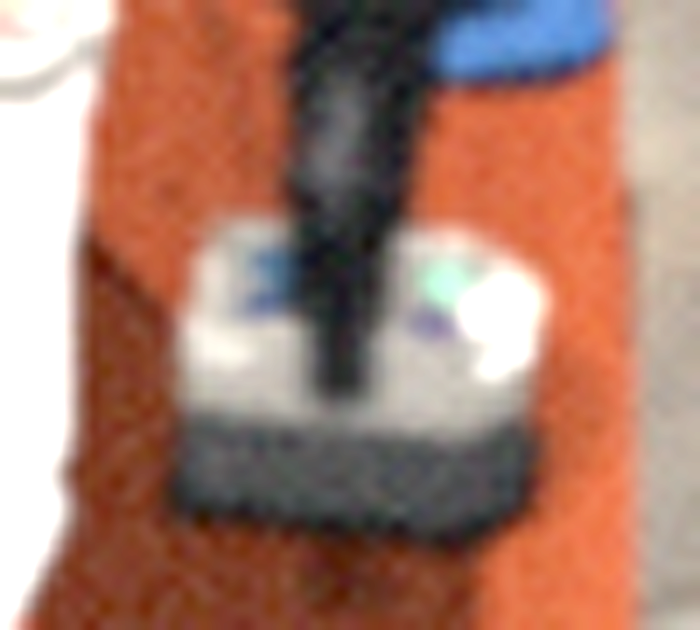

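step_arm(
  plan=[
    [50, 0, 0, -0.05, 0],
    [50, 0, 0, -0.05, 0],
    [50, 0, 0, -0.05, 0],
    [50, 0, 0, -0.05, 0],
    [50, 0, 0, -0.05, 0],
    [50, 0, 0, 0, 0],
  ],
)

```text
time_s: 12.72
tcp_pos: [0.4977, 0.1117, 0.0283]
tool_rot: [-150.1, 90.0, -157.1]
force: [0.3, 0.8, -1.3]
finger_gap: 0.0549
```

No contact force so far, so it is entering freely; lower the last bit.

step_arm(
  plan=[
    [50, 0, 0, -0.04, 0],
    [50, 0, 0, -0.03, 0],
    [50, 0, 0, 0, 0],
  ],
)

```text
time_s: 13.1
tcp_pos: [0.498, 0.1118, 0.0268]
tool_rot: [10.9, 90.0, 4.0]
force: [-3.1, -0.4, 7.2]
finger_gap: 0.0545
```

step_arm(
  plan=[
    [62, 0, 0, 0, 0],
    [75, 0, 0, 0, 0],
    [80, 0, 0, 0, 0],
    [80, 0, 0, 0.2, 0],
    [80, 0, 0, 0.6, 0],
    [80, -0.3, 0.3, 0.9, 0],
    [80, -0.6, 0.9, 0.9, 0],
    [80, -0.6, 0.9, 0, 0],
    [80, -0.6, 0.9, 0, -0.6],
    [80, -0.4, 0.9, 0, -0.9],
    [80, 0, 0.7, 0, -0.9],
    [80, 0, 0.2, 0, -0.8],
  ],
)

```text
time_s: 14.6
tcp_pos: [0.4201, 0.2864, 0.1284]
tool_rot: [172.3, 87.2, 136.1]
force: [0.6, -0.1, 0.2]
finger_gap: 0.0799
```

Run:
```python
from h import *
plan(381.1-1.4,303.6-2.1,60,51.36)
e=grab('top','t13');grab('side','s13')
np.set_printoptions(precision=2,suppress=True)
o=[p for p,a in blobs(e,BX['wt'],45)]; 
if len(o)==6: print(*grid(e,o,.02,-38))
o=[p for p,a in blobs(e,BX['cb'],45,lo=16)]; print(len(o))
if len(o)==6: print(*grid(e,o,.044,-7))
cv2.imwrite('pics/c13.png',np.hstack([cv2.imread('pics/s13.png')[100:240,280:400],cv2.imread('pics/t13.png')[140:280,200:360]]).repeat(2,0).repeat(2,1))
```

```text
tcp [420.1 286.4 128.4] jaw 53.8 j6 -174.9 t 14.6 F [ 0.6 -0.1  0.2] gap 79.9
units [-1.011  0.377 -1.71 ] turn -0.243 deg -2.4
[380.96 303.6 ] -38.936119519636684 [-39.1  -37.73] [22.54 19.5 ] 0.28966797816553935
6
[499.2  113.53] -6.892499095961937 [-6.83 -7.35] [22.4  19.18] 0.17477537123045295
```

View pics/c13.png

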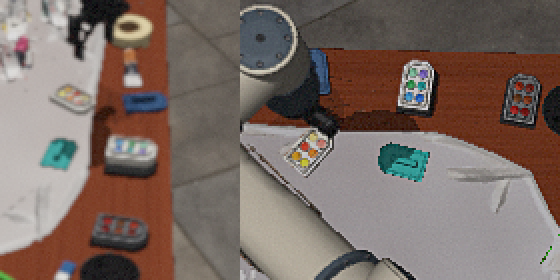

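step_arm(
  plan=[
    [80, -0.1, 0, 0, 0.99],
    [80, -0.1, 0, 0, 0.99],
    [80, -0.1, 0, 0, 0.99],
    [80, -0.1, 0, 0, 0.99],
    [80, -0.1, 0.05, 0, 0.99],
    [80, -0.1, 0.05, 0, 0.99],
    [80, -0.1, 0.05, 0, 0.99],
    [80, -0.1, 0.05, 0, 0.99],
    [80, -0.1, 0.05, 0, 0.99],
    [80, -0.1, 0.05, 0, 0.99],
    [80, 0, 0.05, 0, 0.99],
    [80, 0, 0, 0, 0.99],
  ],
)

```text
time_s: 16.2
tcp_pos: [0.3809, 0.2977, 0.1282]
tool_rot: [174.4, 87.2, -103.0]
force: [0.4, 0.1, 0.6]
finger_gap: 0.0799
```

step_arm(
  plan=[
    [80, 0, 0, 0, 0.99],
    [80, 0, 0, 0, 0.99],
    [80, 0, 0, 0, 0.99],
    [80, 0, 0, 0, 0.99],
    [80, 0, 0, 0, 0.99],
    [80, 0, 0, 0, 0.7],
    [80, 0, 0, 0, 0],
  ],
)

```text
time_s: 17.08
tcp_pos: [0.3808, 0.2976, 0.1282]
tool_rot: [174.5, 87.2, -46.8]
force: [-0.1, 0.1, -0.2]
finger_gap: 0.0801
```

Run:
```python
from h import *
plan(381.1-1.4,303.6-2.1,3,51.2)
```

```text
tcp [380.8 297.6 128.2] jaw -131.3 j6 -11.3 t 17.075 F [-0.1  0.1 -0.2] gap 80.1
units [-0.028  0.098 -3.129] turn 0.246 deg 2.5
```

Run:
```python
from h import *
s,R,a=tool();print(R.round(4));print(s['joint_pos'].round(2))
x=R[:,0];print('tilt deg',np.rad2deg(np.arccos(-x[2])),'dir',np.rad2deg(np.arctan2(x[1],x[0])))
```

```text
[[ 0.0331 -0.6594 -0.751 ]
 [-0.0353 -0.7518  0.6585]
 [-0.9988  0.0047 -0.0481]]
[ 58.74  10.29 -15.73   2.95 -64.75 -11.27]
tilt deg 2.772248260542165 dir -46.795422875862236
```

step_arm(
  plan=[
    [80, 0, 0, 0, 0.99],
    [80, 0, 0, 0, 0.99],
    [80, 0, 0, 0, 0.99],
    [80, 0, 0, 0, 0.99],
    [80, 0, 0, 0, 0.99],
    [80, 0, 0, 0, 0.99],
    [80, 0, 0, 0, 0.99],
    [80, 0, 0, 0, 0.99],
    [80, 0, 0, 0, 0.99],
    [80, 0, 0, 0, 0.99],
    [80, 0, 0, 0, 0.99],
    [80, 0, 0, 0, 0.99],
  ],
)

```text
time_s: 18.58
tcp_pos: [0.3809, 0.2976, 0.128]
tool_rot: [173.8, 87.2, 71.6]
force: [0.8, 0.5, -0.3]
finger_gap: 0.0801
```

step_arm(
  plan=[
    [80, 0, 0, 0, 0.99],
    [80, 0, 0, 0, 0.99],
    [80, 0, 0, 0, 0.99],
    [80, 0, 0, 0, 0.99],
    [80, 0, 0, 0, 0.99],
    [80, 0, 0, 0, 0.99],
    [80, 0, 0, 0, 0.6],
    [80, 0, 0, 0, 0.1],
  ],
)

```text
time_s: 19.58
tcp_pos: [0.3648, 0.3081, 0.1285]
tool_rot: [159.0, 88.9, 121.5]
force: [0.3, -0.5, -0.6]
finger_gap: 0.0802
```

```bash
cat > tilt.py <<'E'
from h import *
s,R,a=tool();print(s['joint_pos'].round(2),s['tcp_pos'].round(4),'jaw',a.round(2),s['time_s'])
x=R[:,0];print('tilt deg',np.rad2deg(np.arccos(-x[2])),'dir',np.rad2deg(np.arctan2(x[1],x[0])),'in tool',R[2].round(4))
E
python3 tilt.py
```

```text
[ 58.23   9.65 -14.86  -1.12 -64.98 174.78] [0.3648 0.3081 0.1285] jaw 52.54 19.575
tilt deg 1.1317312672894475 dir 121.52065502025316 in tool [-0.9998  0.0071 -0.0184]
```

step_arm(
  plan=[
    [80, 0, 0, 0, 0.12],
    [80, 0, 0, 0, 0],
  ],
)

```text
time_s: 19.82
tcp_pos: [0.3619, 0.3098, 0.1284]
tool_rot: [148.8, 89.1, 112.3]
force: [0.5, -0.2, -0.1]
finger_gap: 0.08
```

```bash
python3 tilt.py
```

```text
[ 58.92   9.47 -15.23  -0.75 -64.8  174.88] [0.3619 0.3098 0.1284] jaw 53.48 19.825
tilt deg 0.8506557148345892 dir 112.28898740048764 in tool [-0.9999  0.0077 -0.0127]
```

step_arm(
  plan=[
    [80, 0, 0, 0, 0.25],
    [80, 0, 0, 0, 0],
  ],
)

```text
time_s: 20.08
tcp_pos: [0.3547, 0.3138, 0.1283]
tool_rot: [90.0, 89.5, 55.5]
force: [-0.3, -0.3, 1.2]
finger_gap: 0.08
```

```bash
python3 tilt.py
```

```text
[ 6.0570e+01  9.0100e+00 -1.6110e+01  5.0000e-02 -6.4390e+01  1.7491e+02] [0.3547 0.3138 0.1283] jaw 55.5 20.075
tilt deg 0.48724280905895834 dir 55.47849272943843 in tool [-1.      0.0085  0.    ]
```

step_arm(
  plan=[
    [80, 0.1, -0.05, 0, -0.99],
    [80, 0.1, -0.05, 0, -0.99],
    [80, 0.1, -0.05, 0, -0.99],
    [80, 0.1, -0.05, 0, -0.99],
    [80, 0.1, -0.05, 0, -0.99],
    [80, 0.1, -0.05, 0, -0.99],
    [80, 0, 0, 0, -0.99],
    [80, 0, 0, 0, -0.99],
    [80, 0, 0, 0, -0.99],
    [80, 0, 0, 0, -0.99],
    [80, 0, 0, 0, -0.99],
    [80, 0, 0, 0, -0.99],
  ],
)

```text
time_s: 21.58
tcp_pos: [0.3791, 0.3016, 0.1283]
tool_rot: [91.1, 89.5, -62.6]
force: [-0.0, 0.6, -0.3]
finger_gap: 0.08
```

step_arm(
  plan=[
    [80, 0, 0, 0, -0.99],
    [80, 0, 0, 0, -0.99],
    [80, 0, 0, 0, -0.99],
    [80, 0, 0, 0, -0.99],
    [80, 0, 0, 0, -0.99],
    [80, 0, 0, 0, -0.99],
    [80, 0, 0, 0, -0.6],
    [80, 0, 0, 0, 0],
  ],
)

```text
time_s: 22.58
tcp_pos: [0.3791, 0.3016, 0.1283]
tool_rot: [91.5, 89.5, -127.3]
force: [-0.2, -0.9, -0.5]
finger_gap: 0.0799
```

Run:
```python
import tilt
from h import *
plan(381.0-1.4,303.6-2.1,3,51.2)
```

```text
[ 5.706e+01  1.087e+01 -1.376e+01 -4.000e-02 -6.587e+01 -5.760e+00] [0.3791 0.3016 0.1283] jaw -128.71 22.575
tilt deg 0.500664857065451 dir -127.26270424836639 in tool [-1.0e+00  8.7e-03 -2.0e-04]
tcp [379.1 301.6 128.3] jaw -128.7 j6 -5.8 t 22.575 F [-0.2 -0.9 -0.5] gap 79.9
units [ 1.200e-02 -3.000e-03 -3.133e+00] turn -0.009 deg -0.1
```

step_arm(
  plan=[
    [80, 0, 0, -0.6, 0],
    [80, 0, 0, -0.8, 0],
    [80, 0, 0, -0.7, 0],
    [80, 0, 0, -0.5, 0],
    [72, 0, 0, -0.3, 0],
    [68, 0, 0, -0.13, 0],
    [68, 0, 0, -0.1, 0],
    [50, 0, 0, 0, 0],
    [50, 0, 0, 0, 0],
    [50, 0, 0, 0, 0],
    [50, 0, 0, 0, 0],
  ],
)

```text
time_s: 23.95
tcp_pos: [0.3793, 0.302, 0.0037]
tool_rot: [91.7, 89.6, -127.0]
force: [-1.2, 0.9, 3.9]
finger_gap: 0.0548
```

Run:
```python
from h import *
plan(482.9,-77.3,85,79.9)
d=grab('side','s14');e=grab('top','t14')
cv2.imwrite('pics/c14.png',cv2.convertScaleAbs(cv2.cvtColor(np.hstack([up(d,(290,125,350,175),6),up(e,(205,190,265,240),6)]),cv2.COLOR_RGB2BGR),alpha=1.6))
```

```text
tcp [379.3 302.    3.7] jaw -128.7 j6 -5.8 t 23.95 F [-1.2  0.9  3.9] gap 54.8
units [ 2.589 -9.483  2.034] turn 2.865 deg 28.6
```

View pics/c14.png

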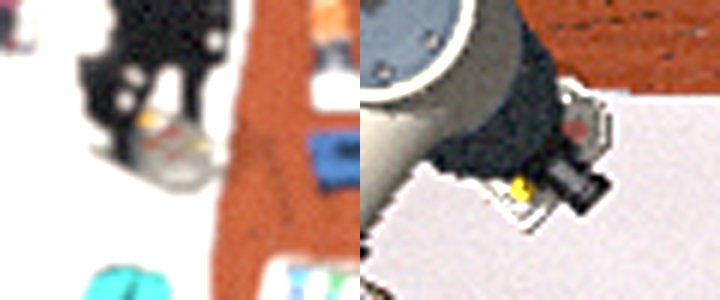

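step_arm(
  plan=[
    [50, 0, 0, 0.1, 0],
    [50, 0, 0, 0.25, 0],
    [50, 0, 0, 0.4, 0],
    [50, 0, 0, 0.5, 0],
    [50, 0, 0, 0.5, 0],
    [50, 0, -0.2, 0.3, 0],
    [50, 0, -0.4, 0.1, 0.1],
    [50, 0, -0.6, 0, 0.2],
    [50, 0.1, -0.7, 0, 0.2],
    [50, 0.2, -0.7, 0, 0.2],
    [50, 0.2, -0.7, 0, 0.2],
    [50, 0.2, -0.7, 0, 0.2],
  ],
)

```text
time_s: 25.55
tcp_pos: [0.4063, 0.1395, 0.0885]
tool_rot: [86.0, 89.4, -121.7]
force: [1.1, -0.2, -0.6]
finger_gap: 0.0543
```

step_arm(
  plan=[
    [50, 0.2, -0.7, 0, 0.2],
    [50, 0.2, -0.7, 0, 0.2],
    [50, 0.2, -0.7, 0, 0.2],
    [50, 0.2, -0.7, 0, 0.2],
    [50, 0.2, -0.7, 0, 0.2],
    [50, 0.2, -0.7, 0, 0.2],
    [50, 0.2, -0.6, 0, 0.2],
    [50, 0.2, -0.5, 0, 0.2],
    [50, 0.14, -0.4, 0, 0.16],
    [50, 0, -0.2, 0, 0],
    [50, 0, 0, 0, 0],
  ],
)

```text
time_s: 26.92
tcp_pos: [0.4757, -0.0948, 0.0887]
tool_rot: [83.3, 89.5, -106.9]
force: [0.2, -0.1, -1.0]
finger_gap: 0.0544
```

Run:
```python
from h import *
plan(481,-79.3,42,79.9)
```

```text
tcp [475.7 -94.8  88.7] jaw -100.2 j6 71.8 t 26.925 F [ 0.2 -0.1 -1. ] gap 54.4
units [ 0.132  0.388 -1.167] turn 0.014 deg 0.1
```

step_arm(
  plan=[
    [50, 0.07, 0.2, 0, 0.01],
    [50, 0.06, 0.19, 0, 0],
    [50, 0, 0, -0.3, 0],
    [50, 0, 0, -0.4, 0],
    [50, 0, 0, -0.35, 0],
    [50, 0, 0, -0.15, 0],
    [50, 0, 0, 0, 0],
  ],
)

```text
time_s: 27.8
tcp_pos: [0.4817, -0.0788, 0.0407]
tool_rot: [85.2, 89.5, -104.8]
force: [0.1, 0.6, -0.7]
finger_gap: 0.0546
```

Run:
```python
from h import *
plan(481,-79.3,42,79.9)
s=state(); z=s['tcp_pos'][2]-.0037+.02
e=grab('top','t15');d=grab('side','s15')
rear(e,(328,180,354,205),z,np.array([482.94,-77.29]),-10.1)
cv2.imwrite('pics/c15.png',cv2.convertScaleAbs(cv2.cvtColor(np.hstack([up(e,(320,170,365,210),8),up(d,(315,185,360,225),8)]),cv2.COLOR_RGB2BGR),alpha=1.8))
```

```text
tcp [481.7 -78.8  40.7] jaw -100.1 j6 70.1 t 27.8 F [ 0.1  0.6 -0.7] gap 54.6
units [-0.016 -0.013  0.033] turn -0.004 deg -0.0
[([328.6, 186.9], np.float64(7.9)), ([336.9, 192.5], np.float64(13.7)), ([342.4, 193.5], np.float64(12.8)), ([349.7, 197.3], np.float64(8.2)), ([329.9, 203.0], np.float64(5.1)), ([333.5, 203.5], np.float64(6.1))]
  local -8.23 42.92
  local -22.32 10.11
  local -22.08 -9.59
  local -30.27 -37.64
  local -64.61 27.03
  local -63.65 14.08
```

View pics/c15.png

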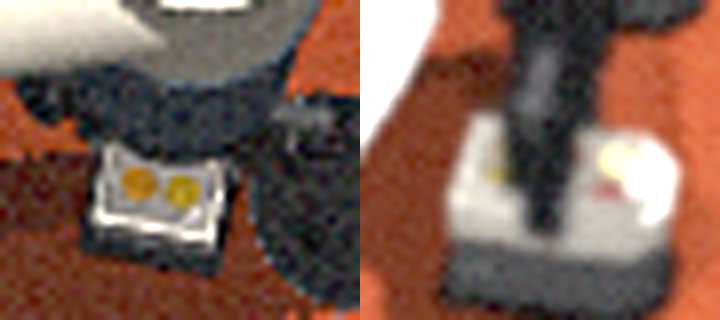

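step_arm(
  plan=[
    [50, 0, -0.005, -0.05, 0],
    [50, 0, 0, -0.06, 0],
    [50, 0, 0, -0.06, 0],
    [50, 0, 0, -0.06, 0],
    [50, 0, 0, -0.05, 0],
    [50, 0, 0, -0.04, 0],
    [50, 0, 0, 0, 0],
  ],
)

```text
time_s: 28.78
tcp_pos: [0.4818, -0.0789, 0.0282]
tool_rot: [89.3, 89.5, -100.8]
force: [0.7, -0.7, -0.1]
finger_gap: 0.055
```

step_arm(
  plan=[
    [50, 0, 0, -0.03, 0],
    [50, 0, 0, -0.02, 0],
    [50, 0, 0, 0, 0],
  ],
)

```text
time_s: 29.15
tcp_pos: [0.4821, -0.0789, 0.0276]
tool_rot: [97.5, 89.5, -92.6]
force: [-4.4, 1.6, 10.1]
finger_gap: 0.055
```

step_arm(
  plan=[
    [60, 0, 0, 0, 0],
    [66, 0, 0, 0, 0],
    [66, 0, 0, 0.2, 0],
    [66, 0, 0, 0.6, 0],
    [66, 0, 0.2, 0.9, 0],
    [60, 0.05, 0.8, 0.6, 0.3],
    [50, 0.1, 0.95, 0, 0.3],
    [40, 0.1, 0.95, 0, 0.3],
    [34, 0.1, 0.95, 0, 0.3],
    [34, 0.1, 0.95, 0, 0.3],
    [34, 0.1, 0.95, 0, 0.3],
    [34, 0.1, 0.95, 0, 0.1],
  ],
)

```text
time_s: 30.65
tcp_pos: [0.508, 0.1904, 0.1189]
tool_rot: [94.8, 89.5, -76.2]
force: [0.4, -0.1, -0.3]
finger_gap: 0.0339
```

step_arm(
  plan=[
    [34, 0.1, 0.95, 0, 0],
    [34, 0.1, 0.95, 0, 0],
    [34, 0.1, 0.5, 0, 0],
    [34, 0, 0, 0, 0],
  ],
)

```text
time_s: 31.15
tcp_pos: [0.52, 0.2859, 0.1181]
tool_rot: [89.6, 89.5, -81.4]
force: [0.4, -0.1, 0.6]
finger_gap: 0.0338
```

Run:
```python
from h import *
np.set_printoptions(precision=2,suppress=True)
plan(522.4,305.2,30,98.9)
e=grab('top','t16');d=grab('side','s16')
o=[p for p,a in blobs(e,(330,175,351,200),45,lo=16)]; print(len(o))
if len(o)==6: print(*grid(e,o,.044,-10))
cv2.imwrite('pics/c16.png',cv2.convertScaleAbs(cv2.cvtColor(np.hstack([up(e,(320,170,370,210),7),up(d,(315,185,365,225),7)]),cv2.COLOR_RGB2BGR),alpha=1.3))
```

```text
tcp [520.  285.9 118.1] jaw -81.0 j6 54.7 t 31.15 F [ 0.4 -0.1  0.6] gap 33.8
units [ 0.06  0.48 -2.2 ] turn -0.011 deg -0.1
7
```

View pics/c16.png

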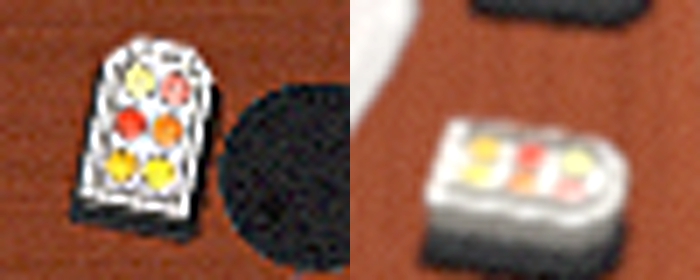

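step_arm(
  plan=[
    [30, 0.03, 0.24, 0, 0],
    [30, 0.03, 0.24, -0.4, 0],
    [30, 0, 0, -0.7, 0],
    [30, 0, 0, -0.6, 0],
    [30, 0, 0, -0.4, 0],
    [30, 0, 0, -0.2, 0],
    [30, 0, 0, 0, 0],
  ],
)

```text
time_s: 32.12
tcp_pos: [0.5223, 0.3042, 0.026]
tool_rot: [89.0, 89.5, -82.0]
force: [0.7, 0.6, 0.2]
finger_gap: 0.0301
```

Run:
```python
from h import *
plan(522.4,305.2,20,98.9)
e=grab('top','t17');d=grab('side','s17')
cv2.imwrite('pics/c17.png',cv2.convertScaleAbs(cv2.cvtColor(np.hstack([up(e,(215,155,265,205),7),up(d,(325,125,375,175),7)]),cv2.COLOR_RGB2BGR),alpha=1.6))
```

```text
tcp [522.3 304.2  26. ] jaw -81.1 j6 53.4 t 32.125 F [0.7 0.6 0.2] gap 30.1
units [ 0.002  0.024 -0.151] turn -0.004 deg -0.0
```

View pics/c17.png

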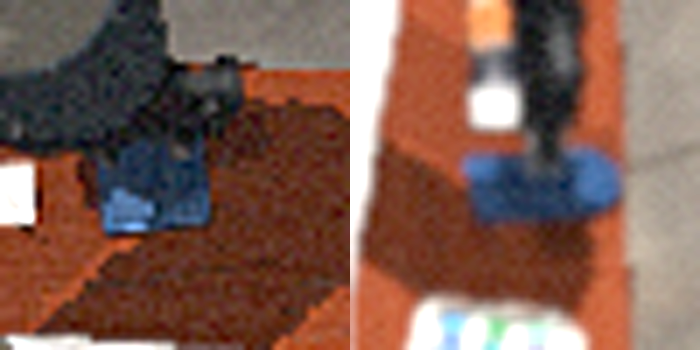

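step_arm(
  plan=[
    [26, 0, 0, -0.08, 0],
    [22, 0, 0, -0.08, 0],
    [22, 0, 0, -0.08, 0],
    [22, 0, 0, -0.06, 0],
    [22, 0, 0, 0, 0],
  ],
)

```text
time_s: 32.85
tcp_pos: [0.5222, 0.3042, 0.0141]
tool_rot: [88.7, 89.5, -82.4]
force: [-0.5, 0.2, 0.2]
finger_gap: 0.0219
```

step_arm(
  plan=[
    [22, 0, 0, -0.06, 0],
    [22, 0, 0, -0.06, 0],
    [22, 0, 0, 0, 0],
  ],
)

```text
time_s: 33.22
tcp_pos: [0.5222, 0.3042, 0.0093]
tool_rot: [88.7, 89.5, -82.3]
force: [-0.4, 0.5, -0.7]
finger_gap: 0.0222
```

step_arm(
  plan=[
    [6, 0, 0, 0, 0],
    [6, 0, 0, 0, 0],
    [6, 0, 0, 0, 0],
    [6, 0, 0, 0, 0],
  ],
  grip_force=30,
)

```text
time_s: 33.72
tcp_pos: [0.5224, 0.3044, 0.0097]
tool_rot: [93.0, 89.5, -78.1]
force: [-0.6, -0.4, 1.3]
finger_gap: 0.0104
```

step_arm(
  plan=[
    [6, 0, 0, 0.1, 0],
    [6, 0, 0, 0.3, 0],
    [6, 0, 0, 0.5, 0],
    [6, 0, 0, 0.6, 0],
    [6, 0, 0, 0.5, 0],
    [6, 0, 0, 0.3, 0],
    [6, 0, 0, 0.1, 0],
    [6, 0, 0, 0, 0],
  ],
  grip_force=40,
)

```text
time_s: 34.72
tcp_pos: [0.5221, 0.3042, 0.1052]
tool_rot: [87.5, 89.5, -83.6]
force: [0.4, 0.4, -0.9]
finger_gap: 0.0096
```

Run:
```python
from h import *
plan(499.2-1.4-4,113.5-2.1+.5,105,83.1)
e=grab('top','t18');d=grab('side','s18')
cv2.imwrite('pics/c18.png',cv2.convertScaleAbs(cv2.cvtColor(np.hstack([up(e,(215,155,265,205),7),up(d,(325,100,375,150),7)]),cv2.COLOR_RGB2BGR),alpha=1.6))
```

```text
tcp [522.1 304.2 105.2] jaw -81.1 j6 53.5 t 34.725 F [ 0.4  0.4 -0.9] gap 9.6
units [-0.707 -4.807 -0.005] turn -1.584 deg -15.8
```

View pics/c18.png

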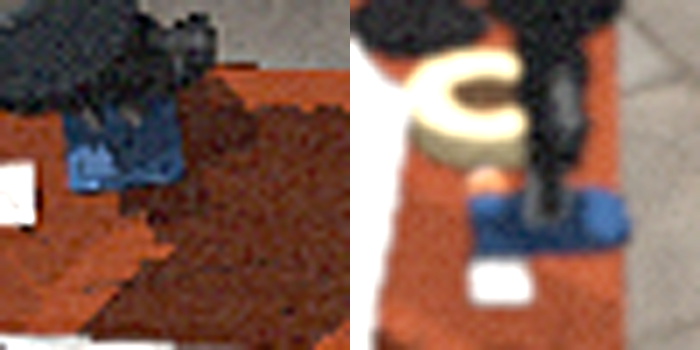

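step_arm(
  plan=[
    [6, -0.05, -0.2, 0, 0],
    [6, -0.08, -0.5, 0, -0.1],
    [6, -0.08, -0.7, 0, -0.2],
    [6, -0.08, -0.8, 0, -0.3],
    [6, -0.08, -0.8, 0, -0.3],
    [6, -0.08, -0.7, 0, -0.3],
    [6, -0.08, -0.6, 0, -0.3],
    [6, -0.08, -0.35, 0, -0.08],
    [6, -0.07, -0.16, 0, 0],
    [6, 0, 0, 0, 0],
    [6, 0, 0, 0, 0],
  ],
)

```text
time_s: 36.2
tcp_pos: [0.4953, 0.1125, 0.1055]
tool_rot: [92.5, 89.5, -94.3]
force: [0.8, -0.3, -0.3]
finger_gap: 0.0098
```

Run:
```python
from h import *
plan(494.7,111.8,66,83.1)
```

```text
tcp [495.3 112.5 105.5] jaw -96.8 j6 52.2 t 36.2 F [ 0.8 -0.3 -0.3] gap 9.8
units [-0.015 -0.017 -0.988] turn -0.009 deg -0.1
```

step_arm(
  plan=[
    [6, -0.015, -0.017, -0.2, -0.01],
    [6, 0, 0, -0.4, 0],
    [6, 0, 0, -0.25, 0],
    [6, 0, 0, -0.1, 0],
    [6, 0, 0, 0, 0],
  ],
)

```text
time_s: 36.83
tcp_pos: [0.4945, 0.1112, 0.0674]
tool_rot: [89.5, 89.5, -97.4]
force: [0.5, -0.7, -2.0]
finger_gap: 0.0096
```

```bash
cat >> h.py <<'E'
def rearedge(d,box,fn,z,c,h):
    """contour of mask fn in box, at plane z, in local frame about c: report lowest-x line and y-extent there"""
    im=up(d,box).astype(int); m=cv2.morphologyEx(fn(im).astype(np.uint8),cv2.MORPH_CLOSE,np.ones((13,13)))
    cn=max(cv2.findContours(m,0,1)[0],key=cv2.contourArea); uv=full(cn.reshape(-1,2),box)
    P=onz(d,uv,z)[:,:2]*1000-c; t=np.deg2rad(h); q=np.c_[P@[np.cos(t),np.sin(t)],P@[-np.sin(t),np.cos(t)]]
    r=q[q[:,0]<np.percentile(q[:,0],5)+4]; e=r[(abs(r[:,1]-r[:,1].mean())<20)]
    f=np.polyfit(e[:,1],e[:,0],1)
    s=q[(q[:,0]>q[:,0].min()+4)&(q[:,0]<q[:,0].min()+16)]
    print('rear x',e[:,0].mean().round(2),'slope deg',np.rad2deg(f[0]).round(1),'y sides',np.median(s[s[:,1]<s[:,1].mean(),1]).round(2),np.median(s[s[:,1]>s[:,1].mean(),1]).round(2))
    return m
blue=lambda im:(im[...,2]-im[...,0]>20)&(im[...,2]>60)
orange=lambda im:(im[...,0]>110)&(im[...,0]-im[...,2]>70)&(im[...,1]>55)
E
python3 - <<'E'
from h import *
plan(494.7,111.8,66,83.1)
e=grab('top','t19');d=grab('side','s19')
s=state(); z=s['tcp_pos'][2]-.0097
m=rearedge(e,(272,176,300,206),blue,z+.005,np.array([499.2,113.5]),-6.9)
cv2.imwrite('pics/c19.png',cv2.convertScaleAbs(np.hstack([cv2.cvtColor(np.hstack([up(e,(262,165,312,205),7),up(d,(320,140,370,180),7)]),cv2.COLOR_RGB2BGR)]),alpha=1.6)); cv2.imwrite('pics/m19.png',m*255)
E
```

```text
tcp [494.5 111.2  67.4] jaw -96.9 j6 52.1 t 36.825 F [ 0.5 -0.7 -2. ] gap 9.6
units [ 0.005  0.015 -0.035] turn 0.005 deg 0.0
rear x -40.72 slope deg -1.1 y sides -26.8 -7.51
```

View pics/c19.png

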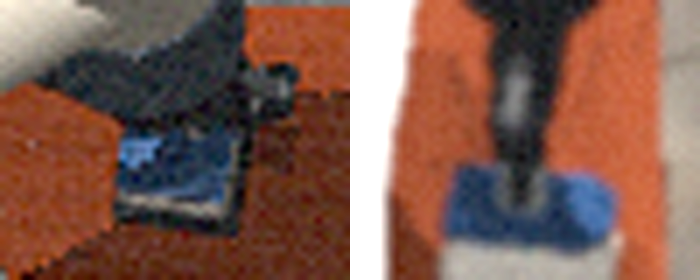

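View pics/m19.png

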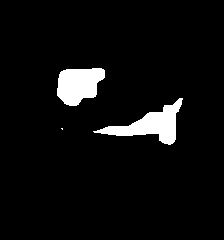

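Run:
```python
from h import *
e=vision.get_image('top'); d=vision.get_image('side')
s=state(); z=s['tcp_pos'][2]-.0097
bl=lambda im:(cv2.GaussianBlur(im[...,2].astype(np.float32),(9,9),0)-cv2.GaussianBlur(im[...,0].astype(np.float32),(9,9),0)>12)
c=np.array([499.2,113.5])
m=rearedge(e,(275,182,299,200),bl,z+.008,c,-6.9); cv2.imwrite('pics/m20.png',m*255)
# tray seated reference from t13 (tray on base, unoccluded)
r=dict(e); r['pixels']=cv2.imread('pics/t13.png')[:,:,::-1].copy()
wh=lambda im:(im.min(2)>90)
m2=rearedge(r,(276,168,302,202),wh,.042,c,-6.9); cv2.imwrite('pics/m21.png',np.hstack([cv2.resize(m,(300,300)),cv2.resize(m2,(300,300))])*255)
```

```text
rear x -42.7 slope deg -0.4 y sides -28.26 25.73
rear x -43.0 slope deg 0.3 y sides -28.04 28.7
```

View pics/m21.png

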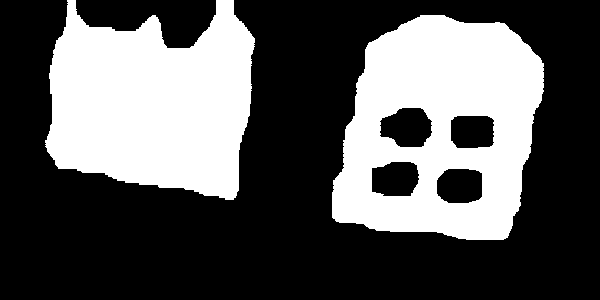

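step_arm(
  plan=[
    [6, 0, 0.02, 0, 0],
    [6, 0, 0, -0.07, 0],
    [6, 0, 0, -0.07, 0],
    [6, 0, 0, -0.07, 0],
    [6, 0, 0, -0.06, 0],
    [6, 0, 0, 0, 0],
  ],
)

```text
time_s: 37.78
tcp_pos: [0.4944, 0.1119, 0.0565]
tool_rot: [88.5, 89.5, -98.5]
force: [-0.4, 0.7, -0.8]
finger_gap: 0.01
```

step_arm(
  plan=[
    [6, 0, 0, -0.04, 0],
    [6, 0, 0, -0.02, 0],
    [6, 0, 0, 0, 0],
  ],
)

```text
time_s: 38.15
tcp_pos: [0.4945, 0.112, 0.0543]
tool_rot: [90.7, 89.5, -96.3]
force: [-0.3, -0.5, -0.8]
finger_gap: 0.0099
```

step_arm(
  plan=[
    [6, 0, 0, -0.02, 0],
    [6, 0, 0, -0.015, 0],
    [6, 0, 0, 0, 0],
  ],
)

```text
time_s: 38.52
tcp_pos: [0.4947, 0.112, 0.0536]
tool_rot: [95.4, 89.5, -91.5]
force: [-1.3, -0.2, 5.4]
finger_gap: 0.0096
```

step_arm(
  plan=[
    [20, 0, 0, 0, 0],
    [26, 0, 0, 0, 0],
    [30, 0, 0, 0.3, 0],
    [30, 0, 0, 0.9, 0],
    [30, 0, -0.5, 0.6, -0.6],
    [30, -0.3, -0.9, 0, -0.9],
    [30, -0.3, -0.95, 0, -0.9],
    [30, -0.3, -0.95, 0, -0.9],
    [30, -0.3, -0.95, 0, -0.9],
    [30, -0.3, -0.95, 0, -0.9],
    [30, -0.3, -0.95, 0, -0.9],
    [30, -0.3, -0.95, 0, -0.9],
  ],
)

```text
time_s: 40.02
tcp_pos: [0.4103, -0.1732, 0.1259]
tool_rot: [96.3, 89.6, -160.0]
force: [0.7, 0.8, 0.0]
finger_gap: 0.0301
```

step_arm(
  plan=[
    [30, -0.3, -0.95, 0, -0.9],
    [30, -0.3, -0.95, 0, -0.9],
    [30, -0.3, -0.6, 0, -0.9],
    [30, 0, -0.3, 0, -0.4],
    [30, 0, 0, 0, 0],
  ],
)

```text
time_s: 40.65
tcp_pos: [0.3745, -0.2847, 0.1255]
tool_rot: [92.8, 89.5, 165.8]
force: [-0.8, -0.0, 0.2]
finger_gap: 0.0305
```

Run:
```python
from h import *
plan(374.8,-287.6,26,162.9)
e=grab('top','t20');d=grab('side','s20')
cv2.imwrite('pics/c20.png',cv2.convertScaleAbs(cv2.cvtColor(np.hstack([up(e,(265,165,315,205),7),up(d,(320,150,370,190),7)]),cv2.COLOR_RGB2BGR),alpha=1.6))
```

```text
tcp [ 374.5 -284.7  125.5] jaw 163.0 j6 1.0 t 40.65 F [-0.8 -0.   0.2] gap 30.5
units [ 0.008 -0.072 -2.488] turn -0.008 deg -0.1
```

View pics/c20.png

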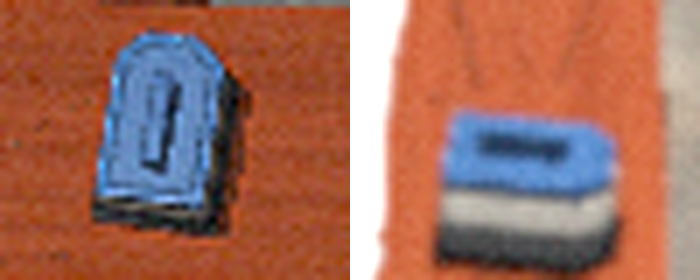

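Blue lid sits square on the cool stack (top px ≈(288,182)), clipped end matching. Now the orange lid.

step_arm(
  plan=[
    [30, 0, -0.07, -0.5, 0],
    [30, 0, 0, -0.7, 0],
    [30, 0, 0, -0.6, 0],
    [30, 0, 0, -0.4, 0],
    [24, 0, 0, -0.3, 0],
    [22, 0, 0, -0.2, 0],
    [22, 0, 0, -0.1, 0],
    [22, 0, 0, -0.09, 0],
    [22, 0, 0, 0, 0],
  ],
)

```text
time_s: 41.88
tcp_pos: [0.3745, -0.2868, 0.0094]
tool_rot: [91.3, 89.5, 164.4]
force: [-0.2, -0.3, 0.3]
finger_gap: 0.0222
```

Run:
```python
from h import *
plan(374.8,-287.6,9.7,162.9)
e=grab('top','t21');d=grab('side','s21')
cv2.imwrite('pics/c21.png',cv2.convertScaleAbs(cv2.cvtColor(np.hstack([up(e,(370,200,420,240),7),up(d,(280,240,330,280),7)]),cv2.COLOR_RGB2BGR),alpha=1.6))
```

```text
tcp [ 374.5 -286.8    9.4] jaw 163.0 j6 1.3 t 41.875 F [-0.2 -0.3  0.3] gap 22.2
units [ 0.007 -0.019  0.008] turn -0.014 deg -0.1
```

View pics/c21.png

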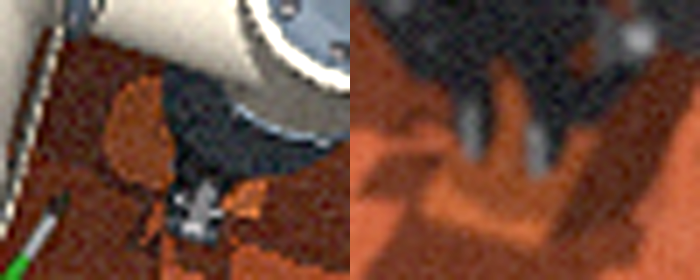

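step_arm(
  plan=[
    [6, 0, 0, 0, 0],
    [6, 0, 0, 0, 0],
    [6, 0, 0, 0, 0],
    [6, 0, 0, 0.1, 0],
    [6, 0, 0, 0.3, 0],
    [6, 0, 0, 0.5, 0],
    [6, 0, 0, 0.6, 0],
    [6, 0, 0, 0.5, 0],
    [6, 0, 0, 0.3, 0],
    [6, 0, 0, 0.1, 0],
    [6, 0, 0, 0, 0],
  ],
)

```text
time_s: 43.35
tcp_pos: [0.3743, -0.2866, 0.105]
tool_rot: [89.7, 89.5, 162.8]
force: [-0.0, -1.0, -0.2]
finger_gap: 0.0098
```

Run:
```python
from h import *
np.set_printoptions(precision=2,suppress=True)
# warm tray wells from t16
e=vision.get_image('top'); r=dict(e); r['pixels']=cv2.imread('pics/t16.png')[:,:,::-1].copy()
o=blobs(r,(330,175,351,203),45,lo=16);print([(p.round(1).tolist(),round(a,1)) for p,a in o])
o=[p for p,a in o if p[0]>334 and 178<p[1]<198 and p[0]<347]
if len(o)==6: print(*grid(r,o,.044,-10))
plan(480,-79,105,79.9)
d=grab('side','s22')
cv2.imwrite('pics/c22.png',cv2.convertScaleAbs(cv2.cvtColor(np.hstack([up(e,(370,190,420,240),7),up(d,(280,220,330,270),7)]),cv2.COLOR_RGB2BGR),alpha=1.6))
```

```text
[([348.3, 176.4], np.float64(18.4)), ([339.4, 180.9], np.float64(11.7)), ([344.6, 182.2], np.float64(13.5)), ([338.1, 187.0], np.float64(16.2)), ([343.4, 188.1], np.float64(16.1)), ([349.6, 197.9], np.float64(18.2)), ([339.5, 193.6], np.float64(34.9)), ([331.6, 202.0], np.float64(4.1))]
tcp [ 374.1 -286.5  104.8] jaw 163.0 j6 1.3 t 43.4 F [-0.6 -0.6 -0.2] gap 9.9
units [2.65 5.19 0.01] turn -8.314 deg -83.1
```

View pics/c22.png

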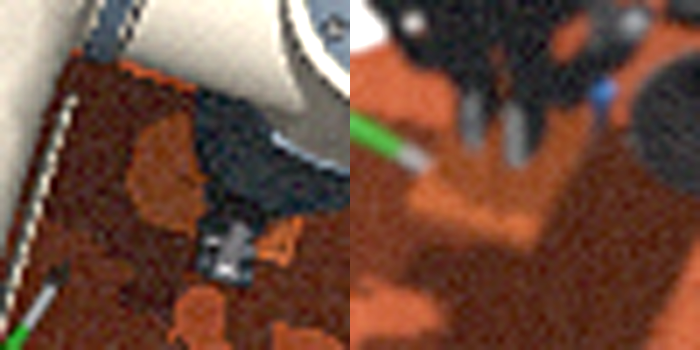

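Run:
```python
from h import *
np.set_printoptions(precision=2,suppress=True)
e=vision.get_image('top'); r=dict(e); r['pixels']=cv2.imread('pics/t16.png')[:,:,::-1].copy()
for t in (55,65,75,90):
    o=[p for p,a in blobs(r,(330,175,351,203),t,lo=12) if 334<p[0]<347 and 178<p[1]<197]
    print(t,len(o),*(grid(r,o,.044,-10) if len(o)==6 else []))
    o+= []
```

```text
55 6 [484.08 -77.22] -10.551283285103779 [-10.37 -11.93] [22.93 19.12] 0.7237817798123842
65 6 [484.25 -77.34] -10.73208341251027 [-10.58 -11.94] [23.15 19.03] 0.8161530607946474
75 5
90 4
```

step_arm(
  plan=[
    [6, 0.1, 0.2, 0, -0.3],
    [6, 0.2, 0.4, 0, -0.7],
    [6, 0.3, 0.6, 0, -0.9],
    [6, 0.3, 0.6, 0, -0.9],
    [6, 0.3, 0.6, 0, -0.9],
    [6, 0.3, 0.6, 0, -0.9],
    [6, 0.3, 0.6, 0, -0.9],
    [6, 0.3, 0.6, 0, -0.9],
    [6, 0.3, 0.5, 0, -0.9],
    [6, 0.2, 0.3, 0, -0.7],
    [6, 0.06, 0.19, 0, -0.3],
    [6, 0, 0, 0, 0],
  ],
)

```text
time_s: 45.0
tcp_pos: [0.4807, -0.0789, 0.1047]
tool_rot: [99.2, 89.5, 89.3]
force: [0.4, 0.3, -1.1]
finger_gap: 0.0099
```

Run:
```python
from h import *
plan(480.7,-78.9,67,79.8)
```

```text
tcp [480.7 -78.9 104.7] jaw 80.1 j6 -108.4 t 45.0 F [ 0.4  0.3 -1.1] gap 9.9
units [-0.    -0.001 -0.943] turn -0.032 deg -0.3
```

step_arm(
  plan=[
    [6, 0, 0, -0.2, -0.02],
    [6, 0, 0, -0.4, 0],
    [6, 0, 0, -0.25, 0],
    [6, 0, 0, -0.1, 0],
    [6, 0, 0, 0, 0],
  ],
)

```text
time_s: 45.62
tcp_pos: [0.4809, -0.0794, 0.0672]
tool_rot: [93.1, 89.5, 83.0]
force: [-0.3, -0.8, 1.0]
finger_gap: 0.0098
```

Run:
```python
from h import *
plan(480.7,-78.9,67,79.8)
e=grab('top','t23');d=grab('side','s23')
s=state(); z=s['tcp_pos'][2]-.0095; c=np.array([484.0,-77.2])
og=lambda im:(im[...,0]-im[...,2]>40)
im=up(e,(325,178,352,204)).astype(int)
r=dict(e); r['pixels']=cv2.imread('pics/t16.png')[:,:,::-1].copy()
wh=lambda im:(im.min(2)>90)
rearedge(r,(328,173,354,206),wh,.042,c,-10.2)
cv2.imwrite('pics/c23.png',cv2.convertScaleAbs(np.hstack([cv2.cvtColor(np.hstack([up(e,(320,170,365,210),8),up(d,(315,175,360,215),8)]),cv2.COLOR_RGB2BGR)]),alpha=1.6))
```

```text
tcp [480.9 -79.4  67.2] jaw 79.8 j6 -108.6 t 45.625 F [-0.3 -0.8  1. ] gap 9.8
units [-0.004  0.011 -0.006] turn -0.004 deg -0.0
rear x -43.17 slope deg -0.8 y sides -27.97 27.9
```

View pics/c23.png

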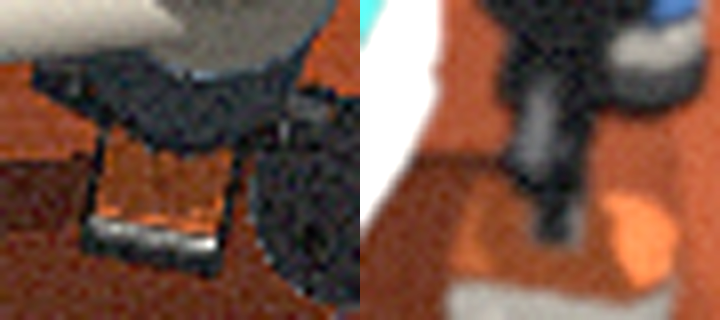

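Run:
```python
from h import *
e=vision.get_image('top')
im=up(e,(325,178,352,204)).astype(int)
m=((im[...,0]-im[...,2]>45)&(im[...,0]-im[...,1]<int(1e9))).astype(np.uint8)
hsv=cv2.cvtColor(im.clip(0,255).astype(np.uint8),cv2.COLOR_RGB2HSV)
for y,x in ((90,100),(130,100),(20,200),(200,30)): print(im[y,x],hsv[y,x])
c=np.array([484.0,-77.2]);t=np.deg2rad(-10.2)
for uv,z in(((332.1,196.5),.0577),((347.8,198.8),.0577),((332.1,196.5),.0677),((347.8,198.8),.0677),((331.5,198.8),.042),((347.3,201.3),.042)):
    P=onz(e,[uv],z)[0,:2]*1000-c; print(uv,z,(P@[np.cos(t),np.sin(t)]).round(1),(P@[-np.sin(t),np.cos(t)]).round(1))
h=lambda im:(cv2.cvtColor(im.clip(0,255).astype(np.uint8),cv2.COLOR_RGB2HSV)[...,1]>150)&(im[...,0]>70)
```

```text
[82 43 23] [ 10 183  82]
[72 33  9] [ 11 223  72]
[21 27 32] [104  88  32]
[62 29 20] [  6 173  62]
(332.1, 196.5) 0.0577 -41.2 23.6
(347.8, 198.8) 0.0577 -38.1 -32.4
(332.1, 196.5) 0.0677 -43.2 23.3
(347.8, 198.8) 0.0677 -40.2 -32.3
(331.5, 198.8) 0.042 -46.6 24.4
(347.3, 201.3) 0.042 -44.2 -32.5
```

Run:
```python
from h import *
e=vision.get_image('top')
b=(329,180,352,202)
c=np.array([484.0,-77.2])
def og(im):
    g=cv2.GaussianBlur(im.astype(np.float32),(7,7),0); m=((g[...,0]-g[...,2])>28).astype(np.uint8)
    m=cv2.morphologyEx(m,cv2.MORPH_OPEN,np.ones((11,11)))
    n,l=cv2.connectedComponents(m); return l==l[100,80]
m=rearedge(e,b,og,.0657,c,-10.2)
s=state();print(s['tcp_pos'])
cv2.imwrite('pics/m24.png',np.hstack([m*255,cv2.cvtColor(up(e,b),cv2.COLOR_RGB2GRAY)]).repeat(2,0).repeat(2,1))
```

```text
rear x -42.53 slope deg 0.2 y sides -28.63 27.14
[ 0.48130091 -0.07917937  0.06780649]
```

View pics/m24.png

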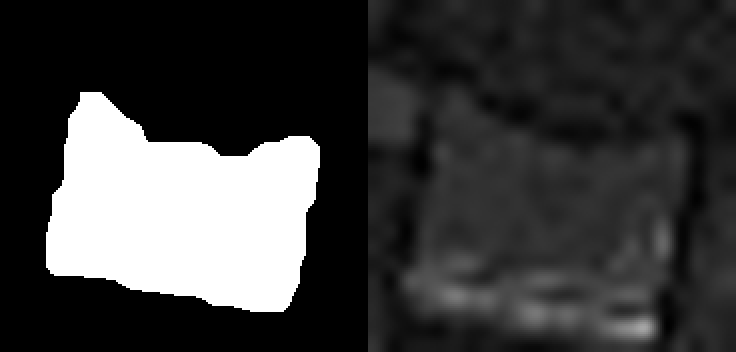

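step_arm(
  plan=[
    [6, -0.01, 0.015, 0, 0],
    [6, 0, 0, -0.07, 0],
    [6, 0, 0, -0.07, 0],
    [6, 0, 0, -0.07, 0],
    [6, 0, 0, -0.06, 0],
    [6, 0, 0, -0.03, 0],
    [6, 0, 0, 0, 0],
  ],
)

```text
time_s: 46.7
tcp_pos: [0.4805, -0.0786, 0.0552]
tool_rot: [92.2, 89.5, 82.1]
force: [-0.6, -0.0, 0.3]
finger_gap: 0.0101
```

step_arm(
  plan=[
    [6, 0, 0, -0.03, 0],
    [6, 0, 0, -0.02, 0],
    [6, 0, 0, 0, 0],
  ],
)

```text
time_s: 47.08
tcp_pos: [0.4807, -0.0786, 0.0538]
tool_rot: [87.6, 89.5, 77.5]
force: [-0.5, 0.6, 4.6]
finger_gap: 0.0097
```

step_arm(
  plan=[
    [6, 0, 0, -0.015, 0],
    [6, 0, 0, 0, 0],
  ],
)

```text
time_s: 47.32
tcp_pos: [0.4807, -0.0786, 0.0537]
tool_rot: [85.8, 89.5, 75.7]
force: [-2.7, 1.1, 8.5]
finger_gap: 0.0098
```

Run:
```python
from h import *
e=vision.get_image('top')
print(onz(e,[(432.5,185.6)],.054))
plan(490,-400,120,0)
r=cv2.imread('pics/t23.png')[165:205,410:455]
cv2.imwrite('pics/c24.png',cv2.resize(cv2.convertScaleAbs(r,alpha=2.5),None,fx=14,fy=14,interpolation=cv2.INTER_CUBIC))
```

```text
[[ 0.49659641 -0.40162773  0.054     ]]
tcp [480.7 -78.6  53.7] jaw 79.9 j6 -108.7 t 47.375 F [-3.6  1.3  9.1] gap 9.9
units [ 0.231 -8.034  1.657] turn -7.986 deg -79.9
```

View pics/c24.png

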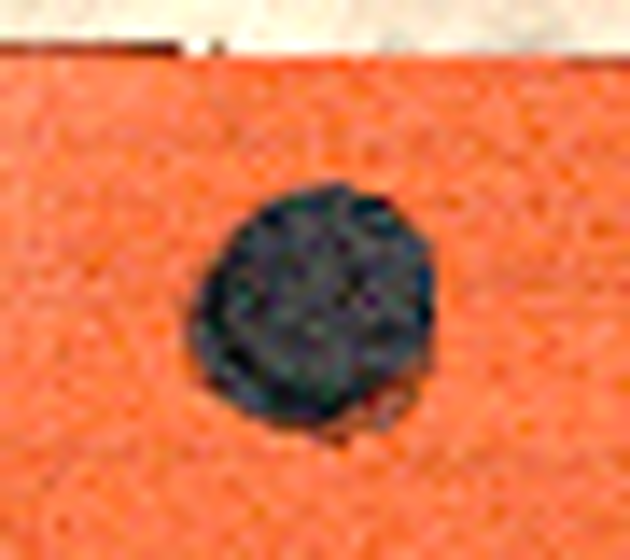

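step_arm(
  plan=[
    [20, 0, 0, 0, 0],
    [26, 0, 0, 0, 0],
    [30, 0, 0, 0.3, 0],
    [30, 0, 0, 0.9, 0],
    [50, 0, -0.3, 0.8, 0.5],
    [85, 0.05, -0.9, 0, 0.95],
    [85, 0.05, -0.95, 0, 0.95],
    [85, 0.05, -0.95, 0, 0.95],
    [85, 0.05, -0.95, 0, 0.95],
    [85, 0.05, -0.95, 0, 0.95],
    [85, 0.05, -0.95, 0, 0.95],
    [85, 0.05, -0.95, 0, 0.95],
  ],
)

```text
time_s: 48.88
tcp_pos: [0.4946, -0.356, 0.1335]
tool_rot: [92.1, 89.5, 153.7]
force: [0.3, 0.4, 1.0]
finger_gap: 0.0848
```

step_arm(
  plan=[
    [85, 0, -0.8, 0, 0.95],
    [85, 0, -0.4, 0, 0.95],
    [85, 0, 0, 0, 0.95],
    [85, 0, 0, 0, 0],
  ],
)

```text
time_s: 49.38
tcp_pos: [0.4945, -0.4029, 0.1332]
tool_rot: [92.8, 89.5, -177.4]
force: [0.1, -0.3, 0.8]
finger_gap: 0.0846
```

Run:
```python
from h import *
plan(494.6,-404.6,22,0)
e=grab('top','t25');d=grab('side','s25')
cv2.imwrite('pics/c25.png',cv2.convertScaleAbs(cv2.cvtColor(np.hstack([up(e,(260,165,360,215),5),up(d,(315,150,365,225),4)[:250]]),cv2.COLOR_RGB2BGR),alpha=1.6))
```

```text
tcp [ 494.5 -402.9  133.2] jaw 179.7 j6 24.7 t 49.375 F [ 0.1 -0.3  0.8] gap 84.6
units [ 0.003 -0.043 -2.779] turn 0.027 deg 0.3
```

View pics/c25.png

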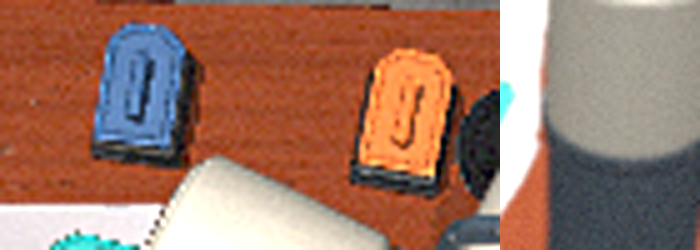

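step_arm(
  plan=[
    [85, 0, -0.04, -0.5, 0],
    [85, 0, 0, -0.7, 0],
    [85, 0, 0, -0.6, 0],
    [85, 0, 0, -0.5, 0],
    [85, 0, 0, -0.3, 0],
    [85, 0, 0, -0.18, 0],
    [85, 0, 0, 0, 0],
  ],
)

```text
time_s: 50.35
tcp_pos: [0.4945, -0.4041, 0.0215]
tool_rot: [91.1, 89.5, -179.1]
force: [1.1, -0.6, -0.1]
finger_gap: 0.0848
```

Run:
```python
from h import *
plan(494.6,-404.6,22,0)
e=grab('top','t26');d=grab('side','s26')
cv2.imwrite('pics/c26.png',cv2.convertScaleAbs(cv2.cvtColor(np.hstack([up(e,(400,160,460,210),6),up(d,(315,260,375,310),6)]),cv2.COLOR_RGB2BGR),alpha=2))
```

```text
tcp [ 494.5 -404.1   21.5] jaw 179.8 j6 24.8 t 50.35 F [ 1.1 -0.6 -0.1] gap 84.8
units [ 0.002 -0.011  0.011] turn 0.018 deg 0.2
```

View pics/c26.png

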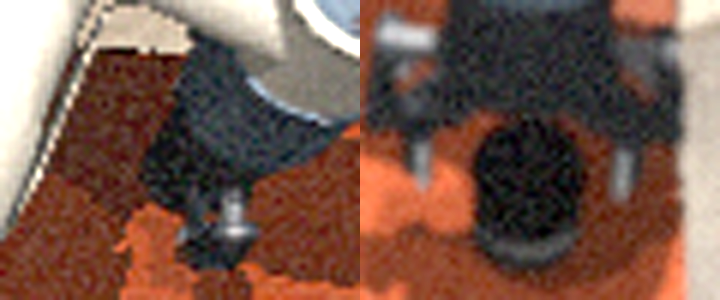

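step_arm(
  plan=[
    [85, 0, 0, -0.15, 0],
    [50, 0, 0, 0, 0],
    [50, 0, 0, 0, 0],
    [50, 0, 0, 0, 0],
    [50, 0, 0, 0, 0],
    [50, 0, 0, 0.1, 0],
    [50, 0, 0, 0.3, 0],
    [50, 0, 0, 0.4, 0],
    [50, 0, 0, 0.2, 0],
    [50, 0, 0, 0, 0],
  ],
  grip_force=45,
)

```text
time_s: 51.7
tcp_pos: [0.495, -0.4045, 0.0567]
tool_rot: [99.1, 89.6, -171.1]
force: [0.9, -0.0, -1.9]
finger_gap: 0.0513
```

Run:
```python
from h import *
plan(494.6,-404.6,22,0)
e=grab('top','t27');d=grab('side','s27')
cv2.imwrite('pics/c27.png',cv2.convertScaleAbs(cv2.cvtColor(np.hstack([up(e,(400,160,460,210),6),up(d,(315,250,375,300),6)]),cv2.COLOR_RGB2BGR),alpha=2))
```

```text
tcp [ 495.  -404.5   56.7] jaw 179.8 j6 24.9 t 51.7 F [ 0.9 -0.  -1.9] gap 51.3
units [-0.011 -0.003 -0.868] turn 0.016 deg 0.2
```

View pics/c27.png

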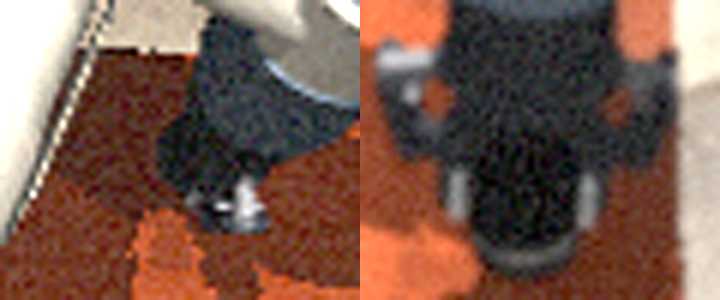

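step_arm(
  plan=[
    [46, 0, 0, 0.3, 0],
    [46, 0, 0, 0.5, 0],
    [46, 0, 0.1, 0.4, 0],
    [46, 0, 0.3, 0.2, 0],
    [46, 0, 0.6, 0, 0],
    [46, 0, 0.8, 0, 0],
    [46, 0, 0.8, 0, 0],
    [46, 0, 0.8, 0, 0],
    [46, 0, 0.8, 0, 0],
    [46, 0, 0.8, 0, 0],
    [46, 0, 0.8, 0, 0],
    [46, 0, 0.8, 0, 0],
  ],
)

```text
time_s: 53.3
tcp_pos: [0.4939, -0.1384, 0.1115]
tool_rot: [89.0, 89.5, 178.9]
force: [0.7, 0.0, -1.2]
finger_gap: 0.0518
```

step_arm(
  plan=[
    [46, 0, 0.8, 0, 0],
    [46, 0, 0.8, 0, 0],
    [46, 0, 0.8, 0, 0],
    [46, 0, 0.6, 0, 0],
    [46, 0, 0.4, 0, 0],
    [46, 0, 0.2, 0, 0],
    [46, 0, 0, 0, 0],
    [46, 0, 0, 0, 0],
  ],
)

```text
time_s: 54.3
tcp_pos: [0.4944, 0.0033, 0.1115]
tool_rot: [92.2, 89.5, -178.0]
force: [-0.3, 0.3, -1.3]
finger_gap: 0.0514
```

Run:
```python
from h import *
plan(491.2,16,15.5,0)
```

```text
tcp [494.4   3.3 111.5] jaw 179.8 j6 -18.6 t 54.3 F [-0.3  0.3 -1.3] gap 51.4
units [-0.081  0.318 -2.4  ] turn 0.019 deg 0.2
```

step_arm(
  plan=[
    [46, -0.04, 0.16, 0, 0],
    [46, -0.04, 0.16, 0, 0],
    [46, 0, 0, -0.3, 0],
    [46, 0, 0, -0.5, 0],
    [46, 0, 0, -0.5, 0],
    [46, 0, 0, -0.4, 0],
    [46, 0, 0, -0.3, 0],
    [46, 0, 0, -0.15, 0],
    [46, 0, 0, -0.1, 0],
    [46, 0, 0, -0.05, 0],
    [46, 0, 0, 0, 0],
  ],
)

```text
time_s: 55.68
tcp_pos: [0.4915, 0.0166, 0.0197]
tool_rot: [90.5, 89.5, -179.6]
force: [0.9, 1.3, -1.6]
finger_gap: 0.0514
```

Run:
```python
from h import *
plan(491.2,16,15.5,0)
e=grab('top','t28');d=grab('side','s28')
cv2.imwrite('pics/c28.png',cv2.convertScaleAbs(cv2.cvtColor(np.hstack([up(e,(270,150,360,225),5)[:,:350],up(d,(300,150,390,225),5)]),cv2.COLOR_RGB2BGR),alpha=1.6)[:, :800])
```

```text
tcp [491.5  16.6  19.7] jaw 179.8 j6 -20.1 t 55.675 F [ 0.9  1.3 -1.6] gap 51.4
units [-0.007 -0.016 -0.106] turn 0.016 deg 0.2
```

View pics/c28.png

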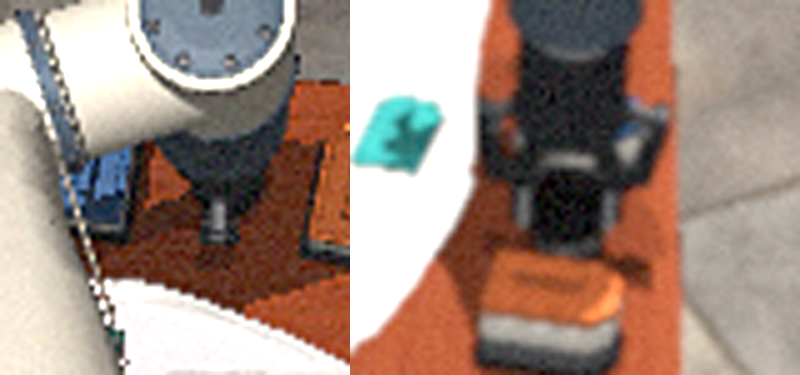

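Lower until contact, then release.

step_arm(
  plan=[
    [46, 0, -0.01, -0.06, 0],
    [46, 0, 0, -0.03, 0],
    [46, 0, 0, -0.02, 0],
    [46, 0, 0, 0, 0],
  ],
)

```text
time_s: 56.28
tcp_pos: [0.4914, 0.0162, 0.016]
tool_rot: [93.1, 89.5, -177.0]
force: [-2.2, 0.1, 6.9]
finger_gap: 0.0513
```

step_arm(
  plan=[
    [56, 0, 0, 0, 0],
    [66, 0, 0, 0, 0],
    [75, 0, 0, 0, 0],
    [75, 0, 0, 0.2, 0],
    [75, 0, 0, 0.6, 0],
    [75, 0, 0, 0.9, 0],
    [75, 0, 0, 0.9, 0],
    [75, 0, 0, 0.9, 0],
    [75, -0.2, -0.5, 0.3, 0],
    [75, -0.4, -0.9, 0, 0],
    [75, -0.5, -0.9, 0, 0],
    [75, -0.5, -0.9, 0, 0],
  ],
)

```text
time_s: 57.78
tcp_pos: [0.4257, -0.1133, 0.1668]
tool_rot: [90.4, 89.4, -179.7]
force: [0.3, 0.0, -0.1]
finger_gap: 0.0751
```

step_arm(
  plan=[
    [75, -0.5, -0.9, 0, 0],
    [75, -0.5, -0.9, 0, 0],
    [75, -0.5, -0.9, 0, 0],
    [75, -0.5, -0.9, 0, 0],
    [75, -0.2, -0.9, 0, 0],
    [75, 0, -0.9, 0, 0],
    [75, 0, -0.7, 0, 0],
    [75, 0, -0.3, 0, 0],
    [75, 0, 0, 0, 0],
  ],
)

```text
time_s: 58.9
tcp_pos: [0.3386, -0.3679, 0.1666]
tool_rot: [85.9, 89.5, 175.7]
force: [-0.1, 0.5, 0.3]
finger_gap: 0.0748
```

Run:
```python
from h import *
plan(491.2,16,15.5,0)
e=grab('top','t29');d=grab('side','s29')
cv2.imwrite('pics/c29.png',cv2.convertScaleAbs(cv2.cvtColor(up(e,(262,155,372,225),7),cv2.COLOR_RGB2BGR),alpha=1.4))
cv2.imwrite('pics/c30.png',cv2.convertScaleAbs(cv2.cvtColor(up(d,(310,150,380,240),6),cv2.COLOR_RGB2BGR),alpha=1.6))
```

```text
tcp [ 338.6 -367.9  166.6] jaw 179.8 j6 28.9 t 58.9 F [-0.1  0.5  0.3] gap 74.8
units [ 3.815  9.597 -3.778] turn 0.024 deg 0.2
```

View pics/c29.png

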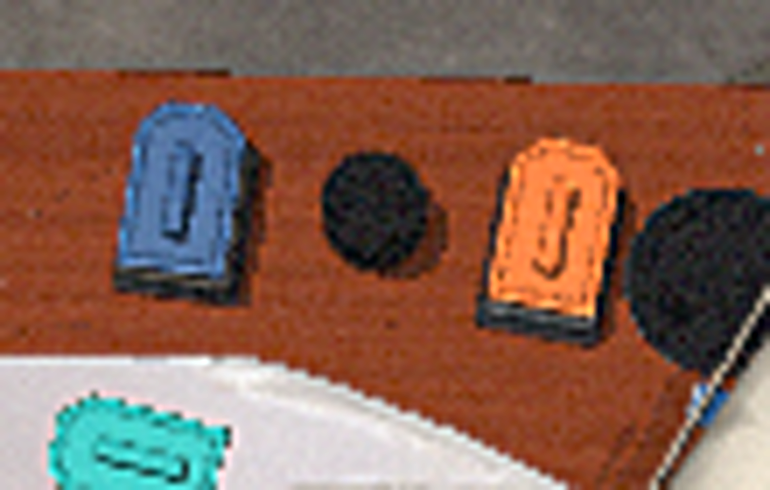

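View pics/c30.png

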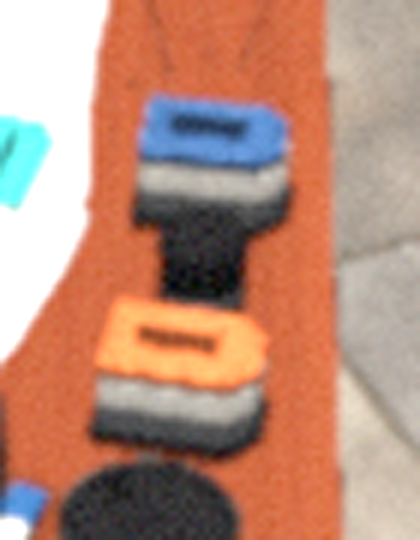

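Run:
```python
from h import *
e=vision.get_image('top')
def rect(b,f,z):
    m=cv2.morphologyEx(f(up(e,b).astype(int)).astype(np.uint8),cv2.MORPH_CLOSE,np.ones((25,25)))
    c=max(cv2.findContours(m,0,1)[0],key=cv2.contourArea); return cv2.minAreaRect((onz(e,full(c.reshape(-1,2),b),z)[:,:2]*1000).astype(np.float32))
print(rect((272,164,302,204),lambda i:i[...,2]-i[...,0]>20,.051),'want (500.2,113.4) -6.9')
print(rect((325,170,352,206),lambda i:i[...,0]>150,.051),'want (484.2,-77.5) -10.1')
b=(304,172,328,198);m=(up(e,b).astype(int).max(2)<55).astype(np.uint8);c=max(cv2.findContours(m,0,1)[0],key=cv2.contourArea);q=full(c.reshape(-1,2),b);print(q.min(0),q.max(0),cv2.minEnclosingCircle(q.astype(np.float32)))
print('jar',onz(e,[(315.7,184.7),(q[:,0].mean(),q[:,1].min()+7.9)],.054)*1000,'want 492.2 17.9')
```

```text
((500.17706298828125, 113.13409423828125), (57.20765686035156, 89.71802520751953), 83.45819091796875) want (500.2,113.4) -6.9
((486.2516174316406, -77.46966552734375), (54.93924331665039, 87.84938049316406), 79.98690032958984) want (484.2,-77.5) -10.1
[307.4375 176.3125] [323.9375 193.9375] ((316.8464660644531, 184.98806762695312), 10.01479721069336)
jar [[489.87494218  12.52202147  54.        ]
 [491.73861912   9.1842771   54.        ]] want 492.2 17.9
```

Run:
```python
from h import *
acc=np.mean([vision.get_image('top')['pixels'].astype(float) for _ in range(6)],0)
e=vision.get_image('top'); e['pixels']=acc.clip(0,255).astype(np.uint8)
b=(302,170,330,198);k=20
im=up(e,b,k).astype(float); g=(255*(im/255).clip(0,1)**.45).astype(np.uint8)[...,::-1].copy()
for (x,y,z,r,col) in ((492.2,17.9,.054,27.5,(0,255,0)),(490.5,12,.054,27.5,(255,255,0)),(490.5,12,.0,26,(0,255,255))):
    t=np.linspace(0,2*np.pi,60); P=np.c_[x+r*np.cos(t),y+r*np.sin(t),np.full(60,z*1000)]/1000
    cv2.polylines(g,[((proj(e,P)-b[:2]+.5)*k-.5).astype(np.int32)],True,col,1)
cv2.imwrite('pics/c31.png',g)
```

```text
(no output)
```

View pics/c31.png

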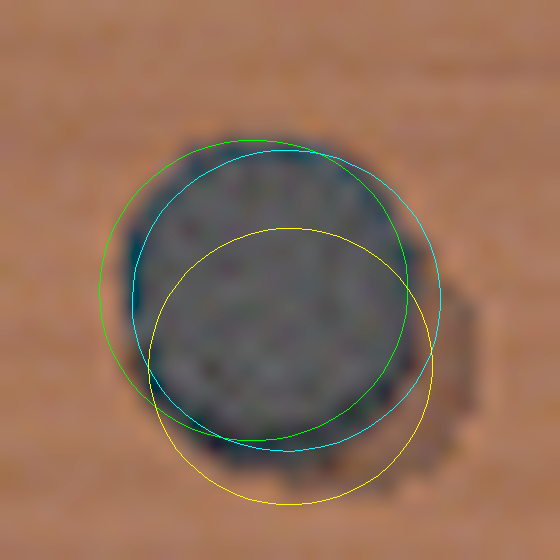

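Run:
```python
from h import *
a=cv2.imread('pics/top0.png').astype(int);b=cv2.imread('pics/t29.png').astype(int);c=cv2.imread('pics/t28.png').astype(int)
def cen(i,box,f):
    u0,v0,u1,v1=box; m=f(i[v0:v1,u0:u1]); y,x=np.nonzero(m); return (x.mean()+u0).round(2),(y.mean()+v0).round(2),m.sum()
tube=(184,172,225,195); er=(355,203,378,222)
print([cen(i,tube,lambda p:p.min(2)>110) for i in(a,b)])
i20=cv2.imread('pics/t18.png').astype(int)
print([cen(i,er,lambda p:(p[...,0]>p[...,2]+30)) for i in(a,b,cv2.imread('pics/t16.png').astype(int),cv2.imread('pics/t25.png').astype(int))])
s0=cv2.imread('pics/side0.png').astype(int);s1=cv2.imread('pics/s29.png').astype(int)
print([cen(i,(305,226,322,246),lambda p:(p[...,0]>p[...,2]+30)) for i in(s0,s1)])
```

```text
[(np.float64(212.18), np.float64(182.45), np.int64(103)), (np.float64(212.09), np.float64(182.5), np.int64(103))]
[(np.float64(364.25), np.float64(213.12), np.int64(40)), (np.float64(362.83), np.float64(212.58), np.int64(12)), (np.float64(364.17), np.float64(213.07), np.int64(41)), (np.float64(nan), np.float64(nan), np.int64(0))]
[(np.float64(313.33), np.float64(233.48), np.int64(33)), (np.float64(313.24), np.float64(233.47), np.int64(34))]<stdin>:4: RuntimeWarning: Mean of empty slice.
  ret = ret.dtype.type(ret / rcount)
```

Bystanders unmoved (the eraser by the side view; the arm partly hides it from the top). Handing in.

```bash
python3 -c "
from h import *
print(job.close_job())"
```

```text
the job is handed in; nothing more can be done
None
```

I did the whole job in the order asked and handed it in with the arm clear, about 60 s into the 144 s. I seated the cool tray, then the warm tray, then the blue lid and the orange lid. Last, I stood the jar between the stacks.

**Last checks**
- **Seating:** each tray and lid met resistance within about 0.4 mm of its seated height, at 5–10 N. In the last pictures both stacks look square, clipped corners over clipped corners.
- **Alignment:** the cool tray's wells were 0.3 mm off its base's and the warm tray's about 1 mm. The blue lid measured within 0.3 mm of its target. The orange lid's outline read about 2 mm forward; I put this down to shadow at its rear edge.
- **Bystanders:** the tube and eraser are where they were. The arm partly hid the eraser from the top camera in the last picture, so I checked it in the side view.

**What disagreed or went wrong**
- **Jar:** by the arm it is within 0.5 mm of the midpoint. By the top camera it is about 3 mm off, toward the red-yellow stack. My first rougher readings gave 5–9 mm, and I trusted the enlarged view. I left it there.
- **Fingertips:** they sat about 20 mm farther back than `bot.tips_ahead` says. My first tries at the cool tray closed on its rim, pressing down with about 5 N, before I went lower and gripped the sides.
- **Tilt:** with the gripper empty, the last joint reached its limit, which left the tool tilted by 2.8°. I worked that back to 0.5° before lifting anything, so the warm tray was carried about half a degree off level.

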